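# Dry the washed motors in the bead crock

## Task

Lay every washed motor from the counter in the crock of drying beads, then take the wooden rod from its stand and, holding it with its tip down among the beads, stir two full turns anticlockwise (seen from above), beginning and ending on the side of the crock nearest the robot's base, with the crock still on the cork mat. Hang the rod back upright in its stand, and swap the two vessels, so that the crock stands in the middle of the warming plate and the lidded tin in the middle of the cork mat. Keep both vessels upright, lose no bead, and leave the mug and the parts box alone.

Things in the scene. Friction and masses are not known exactly. Their poses are not given: they have to be found in the camera images.
- crock: open straight-sided round stoneware crock, cream white, 170 outside diameter, 90 tall, wall 8 thick all round, floor 8 thick (154 inside diameter), about 0.5 kg empty and 0.75 kg full, loose; it starts on the cork mat with eight beads in it. It can be carried by pinching the wall at the rim from above. Origin: centre of its underside; z up. Its yaw means nothing
- tin: closed round metal tin, 80 diameter (lid rim 84), 62 tall without its knob; on the lid a square black knob 24 x 24 and 28 tall, fixed, sides along the tin's x and y; lid and tin are one piece, about 0.3 kg, loose; starts on the warming plate; top of knob 90 above the underside. Origin: centre of its underside; z up
- mat: fixed round cork mat, 220 diameter, flat upper face 6 above the counter, with a raised edge 14 wide all round it that reaches 15 above the counter (recess 192 diameter), so that the crock stands in it with about 11 mm play and can slide a little when stirred. Origin: centre of its underside, on the counter; axes along the world's
- warmer: fixed round dark warming plate (not hot), 220 diameter, 15 thick, flat top, with a small switch box at its near edge. Origin: centre of its underside, on the counter
- stand: fixed stand for the rod: 80 x 80 base, a back post on its far (+x) side and an 80 x 80 top plate whose upper face is 110 above the counter, with a hole of 32 diameter in its middle. Origin: centre of its underside
- stand_hole (a point): centre of the stand's hole at the upper face of the top plate, 110 above the counter
- rod: wooden stirring rod, upright, hanging through the stand's hole by its collar: round stem 16 diameter with a domed tip, from the tip up to 95, round collar 52 diameter from 95 to 103 above the tip, square handle 18 x 18 from 103 to 183 above the tip, sides along the rod's x and y. 90 g, loose; when hung its tip is 15 above the counter and the top at 198. Origin: centre of its lower tip; z runs up the rod to the handle
- motor0: small washed flat-sided metal motor, may be absent; can 44 long (x) x 24 wide (y) x 20 thick (z), a shaft of 6 diameter sticking out 18 beyond the can along +x; 40 g, loose, lies flat on the counter at the start. Origin: centre of the can
- motor1: small washed flat-sided metal motor, may be absent; can 44 long (x) x 24 wide (y) x 20 thick (z), a shaft of 6 diameter sticking out 18 beyond the can along +x; 40 g, loose, lies flat on the counter at the start. Origin: centre of the can
- motor2: small washed flat-sided metal motor, may be absent; can 44 long (x) x 24 wide (y) x 20 thick (z), a shaft of 6 diameter sticking out 18 beyond the can along +x; 40 g, loose, lies flat on the counter at the start. Origin: centre of the can
- bead0: amber drying bead, ball of 22 diameter, 12 g, loose, in the crock. Origin: its centre
- bead1: amber drying bead, ball of 22 diameter, 12 g, loose, in the crock. Origin: its centre
- bead2: amber drying bead, ball of 22 diameter, 12 g, loose, in the crock. Origin: its centre
- bead3: amber drying bead, ball of 22 diameter, 12 g, loose, in the crock. Origin: its centre
- bead4: amber drying bead, ball of 22 diameter, 12 g, loose, in the crock. Origin: its centre
- bead5: amber drying bead, ball of 22 diameter, 12 g, loose, in the crock. Origin: its centre
- bead6: amber drying bead, ball of 22 diameter, 12 g, loose, in the crock. Origin: its centre
- bead7: amber drying bead, ball of 22 diameter, 12 g, loose, in the crock. Origin: its centre
- mug: bystander: cream mug, loose, 76 diameter, 85 tall; to be left alone. Origin: centre of its underside
- partsbox: bystander: clear closed parts box, loose, 75 x 75 x 30; to be left alone. Origin: centre of its underside
Not all that is in view belongs to the job. What is shaped like the motor0 but blue is not meant.

How it is judged:
By the outcome, as a careful person would: the job done as asked, in the order asked, and still so for the second after the job is handed in, with the robot touching nothing.
Of motor0, motor1, motor2 only 1 to 3 are there at a start; the rules pass over those that are not, and their reading is None.
At some moment in a run one of motor0, motor1, motor2, tin may be knocked a few centimetres aside while the robot is not near it.
It also fails if it takes over 210 s, if anything falls off the work surface, if the arm or the gripper's body presses on something with over 40 N, if the wrist force passes 120 N, or if a joint passes its speed limit or range.

## Robot

A 6-joint arm with a two-finger parallel gripper is mounted at the origin on the work surface. World frame = base frame: x ahead of the robot, y to its left, z up, the work surface at z = 0. Lengths are in mm, angles in degrees, forces in N, time in s.
With the tool pointing down it reaches from about 350 to 850 mm from the base axis. Payload 8.1 kg.
Tool frame: the origin (TCP) lies at the very end of the fingers, on their centre line; the grasp point (between the pads) lies 19 mm behind it (r.hold_point_z is the distance from the TCP to the grasp point, in mm); y points along the fingers, x is the direction in which the jaws open and shut, and the axes are right-handed (so a half turn about y gives the same grasp; the last joint's range is limited). The gripper opens to 85 mm and grips with 20 to 120 N. Pads are 22 mm wide; open, the fingers measure 114 mm over their backs; the gripper's body (76 mm by 85 mm) begins 54 mm behind the grasp point. The pads swing forward as they close: fully open they stand 13 mm farther back than shut.
Start: joints at [-4.893, 7.471, 85.268, -0, 87.261, -4.893], TCP at [600.004, 0.022, 231.292] pointing down, gripper open.
Joint ranges: [-169.43, 169.43], [-51.17, 129.36], [1.28, 143.12], [-76.62, 256.62], [0, 156.53], [-152.29, 152.29]. Speed limits (degrees/s): [136.94, 136.94, 159.86, 180, 180, 180].

## Interface

Orientations are given as [roll, pitch, yaw] about the fixed x, y, z axes, in that order (R = Rz(yaw) Ry(pitch) Rx(roll)).
In Python, from cell import r gives the robot as it stands. The module is installed in compiled form; this text tells all that it offers.
- The arm moves only by the tool arm_command, never from a script. Its argument "commands" is a list of rows, each an object of numbers: "tx", "ty", "tz": the shift along the world's x, y, z scaled (see below); "wx", "wy", "wz": the turn, a rotation vector about the world's x, y, z scaled (see below). A call has 1 to 10 rows; each row shifts and turns the commanded pose from where the row before left it; what a row does not reach is not made up. The controller multiplies each number of a shift by 50 cm and each number of a turn by 0.5 rad. A row lasts 1/12 s, in which the tool goes at most 41.7 mm and 7.16 degrees, less where a joint would pass 70% of its speed; a pose out of reach is approached as far as the arm can. A call with a number of a shift or a turn outside -1 to 1 is refused whole. A call with a gripper value outside its range is refused whole. "claw" is the gripper's target within -1 to 1 (shut at 1, half-way at 0, fully open at -1), set as the call begins (left out, the last holds). The fingers move at their own pace and stop on an object; the grip force is fixed at half the most. Time passes only in rows, so rows that do not move let the fingers close. It gives the time, the measured TCP pose, the force and the opening at its end, in the units of the state.
- r.observe(): the state, without advancing time (a new reading comes with each control period).
- r.get_image(name): name is "scene" or "side" or "wrist"; returns a dict with "image" (480x640x3 uint8, blue, green, red), "fx", "fy", "cx", "cy" (pixels), "view" (4x4, takes a point from world to camera coordinates); the wrist camera has in their place "mount" (4x4, takes a point from camera to tool coordinates, whose origin is the TCP and whose axes are the tool frame's). Camera axes: x right, y up, looking along -z (the intrinsics and any distortion apply to the point x, -y, -z); pixel columns grow to the right and rows downward; lengths in mm; the calibration is good to about 2 mm. The wrist camera is an equidistant fisheye: a pixel r from the principal point sees the ray r / f radians off the axis. A picture is of the moment at which its call begins: read the wrist's pose just before it. There is no depth.
- r.sign_off(): hands the job in, once; it reports no verdict.
The state is a dict: "t": time; "joints": joint angles; "joint_velocities": joint speeds; "joint_torque": joint torques, N m; "tool_pos": TCP position; "eef_rot": TCP orientation; "wrist_force": force on the tool from outside, world axes, zero at the start; "moment": the same for the moment, N m; "gripper_width": finger opening in mm.
Only numpy, scipy, OpenCV 4.12 (cv2) and the standard library are available. Lean on these libraries where they do the work, as an engineer would, in place of code of your own. Each camera call takes 0.05 s, during which the arm holds its last target.

## Working session

There is one attempt and no reset: what is moved stays moved. The work goes in short steps, Python scripts to look and compute and a tool call to move; the robot and the scene stay as the last step left them, time stands still between calls to the robot, and variables do not carry over. Pictures are saved under pics/ and viewed, and the job is handed in when it is done.

Besides the shell and the picture viewer there is one more tool, called after "Emit:" as name(argument=value, ...) on one line, values as JSON. arm_command: Moves the arm, as the interface text tells. Its arguments: {"type":"object","properties":{"commands":{"type":"array","items":{"type":"object","properties":{"tx":{"type":"number"},"ty":{"type":"number"},"tz":{"type":"number"},"wx":{"type":"number"},"wy":{"type":"number"},"wz":{"type":"number"}}}},"claw":{"type":"number"}},"required":["commands"]}

```bash
mkdir -p pics; ls; python3 - <<'E'
from cell import r
import cv2
print(r.observe())
for n in ("scene","side","wrist"):
    d=r.get_image(n); cv2.imwrite(f"pics/{n}0.png",d["image"])
    print(n,{k:(v.tolist() if hasattr(v,'tolist') else v) for k,v in d.items() if k!="image"})
E
```

```text
pics
{'t': 0.0, 'joints': array([-4.89401130e+00,  7.51555720e+00,  8.53296760e+01, -5.83306698e-04,
        8.72597759e+01, -4.89284751e+00]), 'joint_velocities': array([-0.03507584, -0.06399569,  0.06425016, -0.05510322, -0.0142422 ,
        0.06626514]), 'joint_torque': array([-1.90700346e-03, -5.69404185e+01, -5.00557995e+01, -2.19391650e-04,
        1.44415747e-02,  7.24149572e-05]), 'tool_pos': array([5.99458263e+02, 5.50388459e-02, 2.30235928e+02]), 'eef_rot': array([-8.99916240e+01,  1.04676150e-01, -1.12771976e-03]), 'wrist_force': array([-0.11101162, -0.17067472, -0.17226835]), 'moment': array([0.03394197, 0.02790537, 0.02191653]), 'gripper_width': 85.21659920783746}
scene {'fx': 489.0239334680658, 'fy': 489.0239334680658, 'cx': 323.20876363264995, 'cy': 229.94869340432217, 'view': [[-0.5554106866111842, 0.8314555178874261, -0.014166544132038867, 359.7697499079587], [-0.71852189142886, -0.47125598101815985, 0.5115115755211267, 324.26917480596586], [0.4186230532777506, 0.2942779674545205, 0.8591595993383591, -1336.062363763801], [0.0, 0.0, 0.0, 1.0]]}
side {'fx': 595.6531741982725, 'fy': 595.6531741982725, 'cx': 322.5231848316821, 'cy': 244.74494224645122, 'view': [[-0.9695323716987094, -0.2444576559953799, 0.015730055737982293, 519.2105196132572], [0.1848028203135632, -0.6877656007370923, 0.702015951419125, -211.75483315698557], [-0.16079458272102445, 0.6835341490137788, 0.7119874783306096, -1242.3276307532162], [0.0, 0.0, 0.0, 1.0]]}
wrist {'fx': 371.64829954431775, 'fy': 371.64829954431775, 'cx': 322.1958786730773, 'cy': 240.84934682699404, 'mount': [[0.9999991512862594, -0.0005591236623786311, 0.0011767784371110365, -0.3779429924940514], [0.001289139729523998, 0.29392948279693515, -0.9558262380064082, -141.90548629929077], [0.0001885351894050637, 0.9558269438153828, 0.29392995412347145, 76.0006987232911], [0.0, 0.0, 0.0, 1.0]]}
```

```bash
cat > h.py <<'E'
import numpy as np, cv2
from scipy.spatial.transform import Rotation as Ro
from scipy.optimize import least_squares
from cell import r
def grab(n,save=None):
    s=r.observe(); d=r.get_image(n)
    if save: cv2.imwrite(f"pics/{save}.png",d["image"])
    if n=="wrist":
        R=Ro.from_euler('xyz',s['eef_rot'],degrees=True).as_matrix()
        M=np.array(d['mount']); d['o']=R@M[:3,3]+s['tool_pos']; d['R']=R@M[:3,:3]
    else:
        V=np.array(d['view']); d['R']=V[:3,:3].T; d['o']=-V[:3,:3].T@V[:3,3]
    d['n']=n; return d
def rays(d,uv):
    uv=np.atleast_2d(np.asarray(uv,float)); x=(uv[:,0]-d['cx'])/d['fx']; y=(uv[:,1]-d['cy'])/d['fy']
    if d['n']=='wrist':
        th=np.hypot(x,y); k=np.where(th>1e-9,np.sin(th)/np.maximum(th,1e-9),1)
        c=np.c_[x*k,-y*k,-np.cos(th)]
    else: c=np.c_[x,-y,-np.ones_like(x)]
    return c@d['R'].T
def cast(d,uv,z):
    v=rays(d,uv); return d['o']+v*((z-d['o'][2])/v[:,2])[:,None]
def proj(d,p):
    c=(np.atleast_2d(p)-d['o'])@d['R']; X,Y,Z=c[:,0],-c[:,1],-c[:,2]
    if d['n']=='wrist':
        rr=np.hypot(X,Y); th=np.arctan2(rr,Z); k=th/np.maximum(rr,1e-9)
        return np.c_[d['cx']+d['fx']*X*k,d['cy']+d['fy']*Y*k]
    return np.c_[d['cx']+d['fx']*X/Z,d['cy']+d['fy']*Y/Z]
def circ(P,rad=None):
    P=np.asarray(P)[:,:2]; c0=P.mean(0)
    f=lambda q:np.hypot(P[:,0]-q[0],P[:,1]-q[1])-(rad if rad else q[2])
    q0=list(c0)+([] if rad else [50]); s=least_squares(f,q0,loss='soft_l1',f_scale=1.)
    return s.x, np.abs(s.fun).mean()
def tri(d1,u1,d2,u2):
    a=rays(d1,u1)[0];b=rays(d2,u2)[0];A=np.c_[a,-b]
    t=np.linalg.lstsq(A,d2['o']-d1['o'],rcond=None)[0]
    p,q=d1['o']+a*t[0],d2['o']+b*t[1]; return (p+q)/2,np.linalg.norm(p-q)
def hsv(d): return cv2.cvtColor(d['image'],cv2.COLOR_BGR2HSV)
E
python3 - <<'E'
from h import *
S=grab('scene');D=grab('side')
W=grab('wrist')
f=lambda a:np.round(a,1)
print('rod top tri',f(tri(S,(295,268),D,(248,208))[0]),tri(S,(295,268),D,(248,208))[1])
print('motors S',f(cast(S,[(396,232),(337,267)],15)))
print('motors W',f(cast(W,[(158,155),(302,228)],20)))
print('motors D',f(cast(D,[(366,322),(307,284)],15)))
print('mug',f(cast(S,[(382,375)],20)),f(cast(S,[(243,125),(446,222)],20)))
print('tin S',f(cast(S,[(259,203)],105)), f(cast(D,[(325,198)],105)))
print('crock approx',f(cast(S,[(471,305)],96)),f(cast(D,[(283,375)],96)))
for n in (S,D):
    im=cv2.resize(n['image'],None,fx=1,fy=1)
a=S['image'][180:340,200:420]; b=D['image'][170:340,210:430]
cv2.imwrite('pics/cropA.png',np.hstack([cv2.resize(a,None,fx=1.8,fy=2.5),cv2.resize(b,(396,400))]))
E
```

```text
rod top tri [702.8 -20.6 203.2] 1.8530460505362591
motors S [[431.1  57.1  15. ]
 [581.1  -7.6  15. ]]
motors W [[433.3  57.9  20. ]
 [578.9 -19.2  20. ]]
motors D [[426.   59.4  15. ]
 [574.3 -10.7  15. ]]
mug [[732.1 194.8  20. ]] [[ 368.5 -441.6   20. ]
 [ 347.2  141.4   20. ]]
tin S [[ 582.2 -210.   105. ]] [[ 582.7 -204.   105. ]]
crock approx [[541.6 274.6  96. ]] [[540.8 276.3  96. ]]
```

```bash
python3 - <<'E'
from h import *
S=grab('scene');D=grab('side');f=lambda a:np.round(a,1)
# red counter mask -> non-red blobs
for d in (S,D):
    H=hsv(d); red=((H[...,0]<8)|(H[...,0]>172))&(H[...,1]>110)
    m=(~red).astype(np.uint8)*255
    d['m']=m; d['H']=H
    # sample pixels
print('mat hsv',S['H'][352,420],D['H'][430,240],'rim',S['H'][275,470],S['H'][300,512],D['H'][350,245],'warmer',S['H'][240,235],S['H'][258,270])
def edge_scan(d,c3,z,r0,r1,n=120):
    "radial image gradients along world rays on plane z: returns strongest edge radius per angle"
    g=cv2.GaussianBlur(d['image'],(3,3),0).astype(float)
    out=[]
    for a in np.arange(n)*2*np.pi/n:
        rr=np.arange(r0,r1,1.0); P=np.c_[c3[0]+rr*np.cos(a),c3[1]+rr*np.sin(a),0*rr+z]
        uv=proj(d,P).astype(np.float32)
        v=np.stack([cv2.remap(g[...,k],uv[:,0].reshape(1,-1),uv[:,1].reshape(1,-1),cv2.INTER_LINEAR)[0] for k in range(3)],1)
        e=np.linalg.norm(v[3:]-v[:-3],axis=1); i=e.argmax()
        out.append((rr[i]+1.5,e[i],P[i][0]+1.5*np.cos(a),P[i][1]+1.5*np.sin(a)))
    return np.array(out)
for nm,c,z,R in (('rim',(541,275.5),96,85),('mat',(541,275.5),15,110),('warmer',(582,-207),15,110)):
    for d in (S,D):
        o=edge_scan(d,c,z,R-15,R+15)
        ok=o[:,1]>60
        q,e=circ(o[ok,2:4]); q2,e2=circ(o[ok,2:4],R)
        print(nm,d['n'],ok.sum(),f(q),round(e,2),f(q2),round(e2,2))
E
```

```text
mat hsv [  4 228 196] [ 16 102 210] rim [20 53 97] [175  43 203] [  4 155 209] warmer [23 26 39] [26 21 97]
rim scene 120 [542.3 272.2  83.9] 2.33 [542.5 272.2] 2.66
rim side 120 [543.1 272.3  84.2] 1.31 [543.  272.3] 1.57
mat scene 117 [535.6 274.5 111.5] 4.27 [537.2 274.6] 4.37
mat side 82 [539.7 274.5 109. ] 3.57 [540.  273.4] 3.66
warmer scene 91 [ 573.6 -210.5  109.8] 3.38 [ 573.3 -210.6] 3.39
warmer side 2 [ 553.2 -304.3    3.3] 0.0 [ 641.6 -238.8] 0.0
```

```bash
cat >> h.py <<'E'
def motor(d,guess,z=20,show=None):
    "grey can near guess (world xy): low saturation blob; returns centre, long axis angle, sizes"
    H=hsv(d); red=((H[...,0]<10)|(H[...,0]>170))&(H[...,1]>110); blue=(H[...,0]>95)&(H[...,0]<140)&(H[...,1]>90)
    m=((H[...,1]<100)&~blue).astype(np.uint8)*255
    n,l,st,ce=cv2.connectedComponentsWithStats(m)
    g=proj(d,[[guess[0],guess[1],z]])[0]
    best=None
    for i in range(1,n):
        if st[i,4]<60: continue
        dd=np.linalg.norm(ce[i]-g)
        if best is None or dd<best[0]: best=(dd,i)
    i=best[1]
    c,_=cv2.findContours((l==i).astype(np.uint8),cv2.RETR_EXTERNAL,cv2.CHAIN_APPROX_NONE)
    c=max(c,key=len)[:,0,:]
    P=cast(d,c,z)[:,:2].astype(np.float32)
    (cx,cy),(w,h),a=cv2.minAreaRect(P)
    if h>w: w,h,a=h,w,a+90
    return dict(c=(round(cx,1),round(cy,1)),L=round(w,1),Wd=round(h,1),ang=round(a%180,1),px=st[i].tolist(),cpx=ce[i].round().tolist())
E
python3 - <<'E'
from h import *
W=grab('wrist')
for g in ((578,-15),(433,58)): print(motor(W,g))
E
```

```text
{'c': (579.0, -15.2), 'L': 44.8, 'Wd': 23.0, 'ang': 81.1, 'px': [288, 201, 28, 46, 1000], 'cpx': [302.0, 224.0]}
{'c': (432.6, 56.3), 'L': 45.7, 'Wd': 26.0, 'ang': 142.0, 'px': [137, 138, 43, 39, 949], 'cpx': [157.0, 156.0]}
```

Emit:
arm_command(commands=[{"tx":-0.02,"ty":-0.035,"tz":-0.06},{"tx":-0.02,"ty":-0.035,"tz":-0.06},{"tz":-0.06},{"tz":-0.04},{}])

```text
invalid input
```

```bash
python3 - <<'E'
from h import *
s=r.observe(); print(s['t'],s['tool_pos'],s['eef_rot'])
W=grab('wrist','w1')
for g in ((578,-15),): print(motor(W,g))
E
```

```text
0.45 [5.99966679e+02 3.61761157e-02 2.31215834e+02] [-8.99977898e+01  7.31934418e-03 -1.31761462e-03]
{'c': (578.9, -15.2), 'L': 44.7, 'Wd': 23.1, 'ang': 81.5, 'px': [288, 201, 28, 46, 1002], 'cpx': [302.0, 224.0]}
```

Emit:
arm_command(commands=[{"tx":-0.021,"ty":-0.015,"tz":-0.055,"wx":0,"wy":0,"wz":-0.15},{"tx":-0.021,"ty":-0.015,"tz":-0.055,"wx":0,"wy":0,"wz":-0.15},{"tx":0,"ty":0,"tz":-0.055,"wx":0,"wy":0,"wz":0},{"tx":0,"ty":0,"tz":-0.055,"wx":0,"wy":0,"wz":0},{"tx":0,"ty":0,"tz":0,"wx":0,"wy":0,"wz":0}], claw=-0.2)

```text
t: 0.92
tool_pos: [574.7, -14.7, 114.8]
eef_rot: [-90.0, 0.6, -8.6]
wrist_force: [-1.2, 1.0, -1.4]
gripper_width: 51.1
```

```bash
python3 - <<'E'
from h import *
s=r.observe(); print(s['t'],s['tool_pos'],s['eef_rot'],s['gripper_width'])
W=grab('wrist','w2')
for g in ((578,-15),): print(motor(W,g))
E
```

```text
0.9167 [574.68013029 -14.66833655 114.80004424] [-90.01926153   0.56494311  -8.61402784] 51.148637358285676
{'c': (579.0, -14.7), 'L': 44.5, 'Wd': 23.0, 'ang': 80.9, 'px': [314, 212, 36, 64, 2087], 'cpx': [331.0, 244.0]}
```

Emit:
arm_command(commands=[{"tx":0,"ty":0,"tz":-0.06,"wx":0,"wy":0,"wz":0},{"tx":0,"ty":0,"tz":-0.06,"wx":0,"wy":0,"wz":0},{"tx":0,"ty":0,"tz":-0.05,"wx":0,"wy":0,"wz":0},{"tx":0,"ty":0,"tz":-0.04,"wx":0,"wy":0,"wz":0},{"tx":0,"ty":0,"tz":-0.02,"wx":0,"wy":0,"wz":0},{"tx":0,"ty":0,"tz":0,"wx":0,"wy":0,"wz":0},{"tx":0,"ty":0,"tz":0,"wx":0,"wy":0,"wz":0}])

```text
t: 1.55
tool_pos: [580.2, -15.0, 7.9]
eef_rot: [-90.0, -0.1, -8.6]
wrist_force: [0.3, 0.3, -0.7]
gripper_width: 51.3
```

Emit:
arm_command(commands=[{"tx":0,"ty":0,"tz":0,"wx":0,"wy":0,"wz":0},{"tx":0,"ty":0,"tz":0,"wx":0,"wy":0,"wz":0},{"tx":0,"ty":0,"tz":0,"wx":0,"wy":0,"wz":0},{"tx":0,"ty":0,"tz":0,"wx":0,"wy":0,"wz":0},{"tx":0,"ty":0,"tz":0,"wx":0,"wy":0,"wz":0},{"tx":0,"ty":0,"tz":0,"wx":0,"wy":0,"wz":0},{"tx":0,"ty":0,"tz":0,"wx":0,"wy":0,"wz":0}], claw=1)

```text
t: 2.13
tool_pos: [581.1, -15.2, 8.8]
eef_rot: [-90.0, -0.2, -8.6]
wrist_force: [-0.4, -0.3, 6.8]
gripper_width: 22.0
```

Emit:
arm_command(commands=[{"tx":0,"ty":0,"tz":0.04,"wx":0,"wy":0,"wz":0},{"tx":0,"ty":0,"tz":0.07,"wx":0,"wy":0,"wz":0},{"tx":0,"ty":0,"tz":0.07,"wx":0,"wy":0,"wz":0},{"tx":0,"ty":0,"tz":0.07,"wx":0,"wy":0,"wz":0},{"tx":0,"ty":0,"tz":0.05,"wx":0,"wy":0,"wz":0},{"tx":-0.005,"ty":0.04,"tz":0,"wx":0,"wy":0,"wz":0},{"tx":-0.005,"ty":0.07,"tz":0,"wx":0,"wy":0,"wz":0},{"tx":-0.005,"ty":0.07,"tz":0,"wx":0,"wy":0,"wz":0},{"tx":-0.005,"ty":0.07,"tz":0,"wx":0,"wy":0,"wz":0},{"tx":-0.005,"ty":0.07,"tz":0,"wx":0,"wy":0,"wz":0}])

```text
t: 2.97
tool_pos: [566.5, 146.4, 157.5]
eef_rot: [-90.0, -0.1, -8.6]
wrist_force: [0.9, -0.1, -0.4]
gripper_width: 22.5
```

Emit:
arm_command(commands=[{"tx":-0.005,"ty":0.07,"tz":0,"wx":0,"wy":0,"wz":0},{"tx":0,"ty":0.07,"tz":0,"wx":0,"wy":0,"wz":0},{"tx":0,"ty":0.07,"tz":0,"wx":0,"wy":0,"wz":0},{"tx":0,"ty":0.05,"tz":0,"wx":0,"wy":0,"wz":0},{"tx":0,"ty":0.014,"tz":0,"wx":0,"wy":0,"wz":0},{"tx":0,"ty":0,"tz":0,"wx":0,"wy":0,"wz":0},{"tx":0,"ty":0,"tz":0,"wx":0,"wy":0,"wz":0}])

```text
t: 3.55
tool_pos: [564.1, 281.7, 156.6]
eef_rot: [-90.0, -0.0, -8.5]
wrist_force: [0.1, -0.1, 0.1]
gripper_width: 22.1
```

```bash
python3 - <<'E'
from h import *
s=r.observe(); print(s['t'],s['tool_pos'],s['eef_rot'],s['gripper_width'])
W=grab('wrist','w3'); grab('scene','s3')
E
```

```text
3.55 [564.06689275 281.68751404 156.62787146] [-9.00235656e+01 -2.40851602e-02 -8.54733456e+00] 22.13628044008408
```

Emit:
arm_command(commands=[{"tx":0,"ty":0,"tz":-0.06,"wx":0,"wy":0,"wz":0},{"tx":0,"ty":0,"tz":-0.06,"wx":0,"wy":0,"wz":0},{"tx":0,"ty":0,"tz":-0.05,"wx":0,"wy":0,"wz":0},{"tx":0,"ty":0,"tz":-0.04,"wx":0,"wy":0,"wz":0},{"tx":0,"ty":0,"tz":-0.02,"wx":0,"wy":0,"wz":0},{"tx":0,"ty":0,"tz":0,"wx":0,"wy":0,"wz":0},{"tx":0,"ty":0,"tz":0,"wx":0,"wy":0,"wz":0}])

```text
t: 4.23
tool_pos: [565.9, 281.0, 43.1]
eef_rot: [-89.9, -0.2, -8.7]
wrist_force: [0.4, 0.1, 4.3]
gripper_width: 21.8
```

Emit:
arm_command(commands=[{"tx":0,"ty":0,"tz":0,"wx":0,"wy":0,"wz":0},{"tx":0,"ty":0,"tz":0,"wx":0,"wy":0,"wz":0},{"tx":0,"ty":0,"tz":0,"wx":0,"wy":0,"wz":0},{"tx":0,"ty":0,"tz":0,"wx":0,"wy":0,"wz":0},{"tx":0,"ty":0,"tz":0.05,"wx":0,"wy":0,"wz":0},{"tx":0,"ty":0,"tz":0.08,"wx":0,"wy":0,"wz":0},{"tx":0,"ty":0,"tz":0.08,"wx":0,"wy":0,"wz":0},{"tx":0,"ty":0,"tz":0.04,"wx":0,"wy":0,"wz":0}], claw=0.1)

```text
t: 4.9
tool_pos: [565.8, 282.6, 171.9]
eef_rot: [-89.8, -0.3, -8.6]
wrist_force: [1.9, 0.7, 0.8]
gripper_width: 38.4
```

```bash
python3 - <<'E'
from h import *
s=r.observe(); print(s['t'],s['tool_pos'],s['eef_rot'],s['gripper_width'])
W=grab('wrist','w4')
print(motor(W,(432,57)))
E
```

```text
4.9 [565.79792889 282.62118388 171.86522092] [-89.83350551  -0.28851047  -8.59770887] 38.426658079121516
{'c': (521.1, 50.7), 'L': 1359.8, 'Wd': 615.5, 'ang': 171.5, 'px': [0, 136, 640, 344, 101272], 'cpx': [319.0, 351.0]}
```

Emit:
arm_command(commands=[{"tx":-0.01,"ty":-0.02,"tz":0,"wx":0,"wy":0,"wz":0.2},{"tx":-0.03,"ty":-0.05,"tz":0,"wx":0,"wy":0,"wz":0.22},{"tx":-0.03,"ty":-0.05,"tz":0,"wx":0,"wy":0,"wz":0.22},{"tx":-0.03,"ty":-0.05,"tz":0,"wx":0,"wy":0,"wz":0.22},{"tx":-0.03,"ty":-0.05,"tz":0,"wx":0,"wy":0,"wz":0.22},{"tx":-0.03,"ty":-0.05,"tz":0,"wx":0,"wy":0,"wz":0.22},{"tx":-0.03,"ty":-0.05,"tz":0,"wx":0,"wy":0,"wz":0.22},{"tx":-0.03,"ty":-0.05,"tz":0,"wx":0,"wy":0,"wz":0.22},{"tx":-0.03,"ty":-0.05,"tz":0,"wx":0,"wy":0,"wz":0.22},{"tx":-0.014,"ty":-0.03,"tz":0,"wx":0,"wy":0,"wz":0.155}], claw=-0.2)

```text
t: 5.78
tool_pos: [430.2, 55.2, 165.6]
eef_rot: [-90.0, 0.1, 52.3]
wrist_force: [-0.2, 0.5, 0.1]
gripper_width: 51.5
```

Emit:
arm_command(commands=[{"tx":0,"ty":0,"tz":-0.05,"wx":0,"wy":0,"wz":0},{"tx":0,"ty":0,"tz":-0.05,"wx":0,"wy":0,"wz":0},{"tx":0,"ty":0,"tz":0,"wx":0,"wy":0,"wz":0}])

```text
t: 6.03
tool_pos: [428.5, 56.5, 111.5]
eef_rot: [-89.7, 0.3, 51.9]
wrist_force: [-0.4, 0.4, -1.6]
gripper_width: 51.2
```

```bash
python3 - <<'E'
from h import *
s=r.observe(); print(s['t'],s['tool_pos'],s['eef_rot'],s['gripper_width'])
W=grab('wrist','w5')
print(motor(W,(432,57)))
E
```

```text
6.0333 [428.49602551  56.48883569 111.53108537] [-89.68307395   0.25751318  51.93724441] 51.176743452821285
{'c': (426.7, 57.1), 'L': 45.2, 'Wd': 23.0, 'ang': 141.1, 'px': [304, 212, 36, 66, 2245], 'cpx': [321.0, 244.0]}
```

Emit:
arm_command(commands=[{"tx":0,"ty":0,"tz":-0.06,"wx":0,"wy":0,"wz":0},{"tx":0,"ty":0,"tz":-0.06,"wx":0,"wy":0,"wz":0},{"tx":0,"ty":0,"tz":-0.05,"wx":0,"wy":0,"wz":0},{"tx":0,"ty":0,"tz":-0.03,"wx":0,"wy":0,"wz":0},{"tx":0,"ty":0,"tz":-0.016,"wx":0,"wy":0,"wz":0},{"tx":0,"ty":0,"tz":0,"wx":0,"wy":0,"wz":0},{"tx":0,"ty":0,"tz":0,"wx":0,"wy":0,"wz":0}])

```text
t: 6.67
tool_pos: [432.8, 57.2, 9.4]
eef_rot: [-90.0, -0.0, 52.0]
wrist_force: [-0.4, 0.4, -0.7]
gripper_width: 51.1
```

Emit:
arm_command(commands=[{"tx":0,"ty":0,"tz":0,"wx":0,"wy":0,"wz":0},{"tx":0,"ty":0,"tz":0,"wx":0,"wy":0,"wz":0},{"tx":0,"ty":0,"tz":0,"wx":0,"wy":0,"wz":0},{"tx":0,"ty":0,"tz":0,"wx":0,"wy":0,"wz":0},{"tx":0,"ty":0,"tz":0,"wx":0,"wy":0,"wz":0},{"tx":0,"ty":0,"tz":0,"wx":0,"wy":0,"wz":0},{"tx":0,"ty":0,"tz":0,"wx":0,"wy":0,"wz":0}], claw=1)

```text
t: 7.25
tool_pos: [433.7, 57.1, 10.2]
eef_rot: [-90.1, -0.1, 52.0]
wrist_force: [0.3, 0.0, 5.5]
gripper_width: 22.0
```

```bash
python3 - <<'E'
from h import *
im=cv2.imread('pics/w4.png')
d=grab('wrist'); s=dict(p=np.array([565.8,282.6,171.87]),e=[-89.83,-.29,-8.6])
R=Ro.from_euler('xyz',s['e'],degrees=True).as_matrix();M=np.array(d['mount'])
d['o']=R@M[:3,3]+s['p'];d['R']=R@M[:3,:3]
print('motor',cast(d,[(289,200),(288,254),(288,182)],30).round(),)
b=[(247,189),(313,176),(230,254),(255,247),(320,236),(366,232),(277,302),(339,289)]
print('beads',cast(d,b,25).round()[:,:2].tolist())
print('rim',cast(d,[(166,250),(421,270),(290,140),(292,382)],96).round())
E
```

```text
motor [[545. 309.  30.]
 [536. 265.  30.]
 [546. 323.  30.]]
beads [[512.0, 322.0], [566.0, 324.0], [487.0, 271.0], [509.0, 274.0], [564.0, 275.0], [601.0, 272.0], [518.0, 222.0], [573.0, 226.0]]
rim [[466. 301.  96.]
 [628. 263.  96.]
 [559. 355.  96.]
 [530. 188.  96.]]
```

Emit:
arm_command(commands=[{"tx":0,"ty":0,"tz":0.05,"wx":0,"wy":0,"wz":0},{"tx":0,"ty":0,"tz":0.07,"wx":0,"wy":0,"wz":-0.1},{"tx":0,"ty":0,"tz":0.07,"wx":0,"wy":0,"wz":-0.2},{"tx":0,"ty":0,"tz":0.07,"wx":0,"wy":0,"wz":-0.2},{"tx":0.01,"ty":0.01,"tz":0.06,"wx":0,"wy":0,"wz":-0.2},{"tx":0.034,"ty":0.057,"tz":0,"wx":0,"wy":0,"wz":-0.2},{"tx":0.034,"ty":0.057,"tz":0,"wx":0,"wy":0,"wz":-0.2},{"tx":0.034,"ty":0.057,"tz":0,"wx":0,"wy":0,"wz":-0.2},{"tx":0.034,"ty":0.057,"tz":0,"wx":0,"wy":0,"wz":-0.2},{"tx":0.034,"ty":0.057,"tz":0,"wx":0,"wy":0,"wz":-0.2}])

```text
t: 8.13
tool_pos: [523.0, 206.1, 169.4]
eef_rot: [-90.0, -0.1, 3.0]
wrist_force: [-0.5, -0.9, 0.6]
gripper_width: 22.0
```

Emit:
arm_command(commands=[{"tx":0.034,"ty":0.057,"tz":0,"wx":0,"wy":0,"wz":-0.2},{"tx":0.034,"ty":0.057,"tz":0,"wx":0,"wy":0,"wz":-0.2},{"tx":0.03,"ty":0.057,"tz":0,"wx":0,"wy":0,"wz":-0.015},{"tx":0,"ty":0,"tz":0,"wx":0,"wy":0,"wz":0},{"tx":0,"ty":0,"tz":0,"wx":0,"wy":0,"wz":0},{"tx":0,"ty":0,"tz":0,"wx":0,"wy":0,"wz":0}])

```text
t: 8.63
tool_pos: [570.9, 289.9, 168.6]
eef_rot: [-90.0, -0.0, -8.5]
wrist_force: [0.1, 0.2, -0.4]
gripper_width: 22.7
```

```bash
python3 - <<'E'
from h import *
s=r.observe(); print(s['t'],s['tool_pos'],s['eef_rot'],s['gripper_width'])
W=grab('wrist','w6')
E
```

```text
8.6333 [570.88529538 289.89178725 168.56072387] [-9.00198225e+01 -2.46814626e-03 -8.54996179e+00] 22.68390011063383
```

Emit:
arm_command(commands=[{"tx":0,"ty":0,"tz":-0.06,"wx":0,"wy":0,"wz":0},{"tx":0,"ty":0,"tz":-0.06,"wx":0,"wy":0,"wz":0},{"tx":0,"ty":0,"tz":-0.05,"wx":0,"wy":0,"wz":0},{"tx":0,"ty":0,"tz":-0.05,"wx":0,"wy":0,"wz":0},{"tx":0,"ty":0,"tz":-0.026,"wx":0,"wy":0,"wz":0},{"tx":0,"ty":0,"tz":0,"wx":0,"wy":0,"wz":0},{"tx":0,"ty":0,"tz":0,"wx":0,"wy":0,"wz":0}])

```text
t: 9.27
tool_pos: [571.1, 289.2, 45.9]
eef_rot: [-90.0, -0.0, -8.6]
wrist_force: [-1.2, 0.3, 0.4]
gripper_width: 22.1
```

Emit:
arm_command(commands=[{"tx":0,"ty":0,"tz":0,"wx":0,"wy":0,"wz":0},{"tx":0,"ty":0,"tz":0,"wx":0,"wy":0,"wz":0},{"tx":0,"ty":0,"tz":0,"wx":0,"wy":0,"wz":0},{"tx":0,"ty":0,"tz":0,"wx":0,"wy":0,"wz":0},{"tx":0,"ty":0,"tz":0.05,"wx":0,"wy":0,"wz":0},{"tx":0,"ty":0,"tz":0.08,"wx":0,"wy":0,"wz":0},{"tx":0,"ty":0,"tz":0.08,"wx":0,"wy":0,"wz":0},{"tx":0,"ty":0,"tz":0.07,"wx":0,"wy":0,"wz":0},{"tx":0,"ty":0,"tz":0,"wx":0,"wy":0,"wz":0}], claw=0.1)

```text
t: 10.02
tool_pos: [575.7, 292.1, 196.2]
eef_rot: [-89.5, -0.8, -8.6]
wrist_force: [1.5, 0.4, 1.7]
gripper_width: 38.6
```

```bash
python3 - <<'E'
from h import *
s=r.observe(); print(s['t'],s['tool_pos'],s['eef_rot'],s['gripper_width'])
W=grab('wrist','w7')
E
```

```text
10.0167 [575.71092264 292.05852617 196.19087602] [-89.53532626  -0.76547816  -8.5876125 ] 38.61004550680372
```

Emit:
arm_command(commands=[{"tx":0,"ty":-0.02,"tz":0.05,"wx":0,"wy":0,"wz":0},{"tx":0.02,"ty":-0.06,"tz":0.05,"wx":0,"wy":0,"wz":0},{"tx":0.025,"ty":-0.07,"tz":0.02,"wx":0,"wy":0,"wz":0},{"tx":0.025,"ty":-0.07,"tz":0.02,"wx":0,"wy":0,"wz":0},{"tx":0.025,"ty":-0.07,"tz":0.02,"wx":0,"wy":0,"wz":0},{"tx":0.025,"ty":-0.07,"tz":0.02,"wx":0,"wy":0,"wz":0},{"tx":0.025,"ty":-0.07,"tz":0,"wx":0,"wy":0,"wz":0},{"tx":0.025,"ty":-0.07,"tz":0,"wx":0,"wy":0,"wz":0.1},{"tx":0.025,"ty":-0.07,"tz":0,"wx":0,"wy":0,"wz":0.1},{"tx":0.025,"ty":-0.07,"tz":0,"wx":0,"wy":0,"wz":0.1}], claw=-0.2)

```text
t: 10.9
tool_pos: [681.3, -31.7, 274.0]
eef_rot: [-90.0, 0.0, 0.1]
wrist_force: [0.8, -0.2, -1.4]
gripper_width: 50.9
```

Emit:
arm_command(commands=[{"tx":0,"ty":-0.05,"tz":0,"wx":0,"wy":0,"wz":0},{"tx":0,"ty":0,"tz":0,"wx":0,"wy":0,"wz":0},{"tx":0,"ty":0,"tz":0,"wx":0,"wy":0,"wz":0},{"tx":0,"ty":0,"tz":0,"wx":0,"wy":0,"wz":0}])

```text
t: 11.23
tool_pos: [680.8, -54.4, 274.2]
eef_rot: [-90.0, 0.1, -0.0]
wrist_force: [0.1, 0.0, -0.1]
gripper_width: 50.8
```

```bash
python3 - <<'E'
from h import *
s=r.observe(); print(s['t'],s['tool_pos'],s['eef_rot'],s['gripper_width'])
W=grab('wrist','w8');S=grab('scene','s8');D=grab('side','d8')
E
```

```text
11.2333 [680.81006448 -54.42949853 274.24588003] [-8.99548421e+01  6.23980568e-02 -1.56015367e-02] 50.82755744389836
```

```bash
python3 - <<'E'
from h import *
im=cv2.imread('pics/w8.png'); cv2.imwrite('pics/w8c.png',cv2.resize(im[120:240,295:415],None,fx=5,fy=5,interpolation=cv2.INTER_CUBIC))
E
python3 - <<'E'
from h import *
W=grab('wrist')
T=cast(W,[(359.6,180.6),(382.6,188),(377,214.4),(352,208)],198); print(T.round(1).tolist(),T.mean(0).round(1))
e=np.diff(np.vstack([T,T[:1]]),axis=0)[:,:2]; print(np.hypot(*e.T).round(1),np.degrees(np.arctan2(e[:,1],e[:,0])).round(1))
P=cast(W,[(309,130),(406.2,131.6),(402.6,225),(309.4,224.6)],110); print(P.round(1).tolist(),P.mean(0).round(1))
C=cast(W,[(356.6,179.8)],118);print(C.round(1))
D=grab('side');S=grab('scene')
print(proj(S,[[703,-20,110],[703,-20,198]]).round(1),proj(D,[[703,-20,110],[703,-20,198]]).round(1))
E
```

```text
[[702.4, -7.2, 198.0], [716.4, -11.5, 198.0], [713.6, -27.8, 198.0], [698.2, -24.0, 198.0]] [707.7 -17.6 198. ]
[14.6 16.6 15.9 17.3] [-16.9 -99.9 166.   75.9]
[[669.3, 22.6, 110.0], [749.5, 23.0, 110.0], [749.9, -57.2, 110.0], [669.2, -57.3, 110.0]] [709.5 -17.2 110. ]
[[708.  -17.5 118. ]]
[[298.1 289. ]
 [295.3 269. ]] [[250.6 240.5]
 [247.6 210.3]]
```

Emit:
arm_command(commands=[{"tx":0.018,"ty":0.025,"tz":0,"wx":0,"wy":0,"wz":-0.16},{"tx":0.018,"ty":0.025,"tz":0,"wx":0,"wy":0,"wz":-0.16},{"tx":0.018,"ty":0.024,"tz":0,"wx":0,"wy":0,"wz":-0.16},{"tx":0,"ty":0,"tz":0,"wx":0,"wy":0,"wz":0},{"tx":0,"ty":0,"tz":0,"wx":0,"wy":0,"wz":0},{"tx":0,"ty":0,"tz":0,"wx":0,"wy":0,"wz":0}])

```text
t: 12.03
tool_pos: [707.8, -18.0, 275.3]
eef_rot: [-90.0, 0.0, -13.6]
wrist_force: [-0.2, -0.3, -0.2]
gripper_width: 51.1
```

```bash
python3 - <<'E'
from h import *
s=r.observe(); print(s['t'],s['tool_pos'],s['eef_rot'],s['gripper_width'])
W=grab('wrist','w9')
cv2.imwrite('pics/w9c.png',cv2.resize(W['image'][200:360,230:430],None,fx=4,fy=3.6,interpolation=cv2.INTER_CUBIC)[:600,:800])
E
```

```text
12.0333 [707.79462285 -17.95448753 275.26651501] [-9.00219539e+01  6.23677758e-03 -1.36095599e+01] 51.14296274472029
```

Emit:
arm_command(commands=[{"tx":0,"ty":0,"tz":-0.06,"wx":0,"wy":0,"wz":0},{"tx":0,"ty":0,"tz":-0.06,"wx":0,"wy":0,"wz":0},{"tx":0,"ty":0,"tz":-0.06,"wx":0,"wy":0,"wz":0},{"tx":0,"ty":0,"tz":-0.05,"wx":0,"wy":0,"wz":0},{"tx":0,"ty":0,"tz":-0.03,"wx":0,"wy":0,"wz":0},{"tx":0,"ty":0,"tz":-0.014,"wx":0,"wy":0,"wz":0},{"tx":0,"ty":0,"tz":0,"wx":0,"wy":0,"wz":0},{"tx":0,"ty":0,"tz":0,"wx":0,"wy":0,"wz":0}])

```text
t: 12.75
tool_pos: [708.6, -18.3, 139.7]
eef_rot: [-90.0, -0.1, -13.7]
wrist_force: [0.2, -0.0, 0.5]
gripper_width: 51.0
```

Emit:
arm_command(commands=[{"tx":0,"ty":0,"tz":0,"wx":0,"wy":0,"wz":0},{"tx":0,"ty":0,"tz":0,"wx":0,"wy":0,"wz":0},{"tx":0,"ty":0,"tz":0,"wx":0,"wy":0,"wz":0},{"tx":0,"ty":0,"tz":0,"wx":0,"wy":0,"wz":0},{"tx":0,"ty":0,"tz":0,"wx":0,"wy":0,"wz":0},{"tx":0,"ty":0,"tz":0,"wx":0,"wy":0,"wz":0},{"tx":0,"ty":0,"tz":0,"wx":0,"wy":0,"wz":0},{"tx":0,"ty":0,"tz":0,"wx":0,"wy":0,"wz":0}], claw=1)

```text
t: 13.42
tool_pos: [709.3, -18.1, 140.7]
eef_rot: [-90.0, -0.2, -13.7]
wrist_force: [-0.3, -0.1, 5.3]
gripper_width: 17.1
```

Emit:
arm_command(commands=[{"tx":0,"ty":0,"tz":0.03,"wx":0,"wy":0,"wz":0},{"tx":0,"ty":0,"tz":0.04,"wx":0,"wy":0,"wz":0},{"tx":0,"ty":0,"tz":0.04,"wx":0,"wy":0,"wz":0},{"tx":0,"ty":0,"tz":0.04,"wx":0,"wy":0,"wz":0},{"tx":0,"ty":0,"tz":0.04,"wx":0,"wy":0,"wz":0},{"tx":0,"ty":0,"tz":0.04,"wx":0,"wy":0,"wz":0},{"tx":0,"ty":0,"tz":0.03,"wx":0,"wy":0,"wz":0},{"tx":0,"ty":0,"tz":0,"wx":0,"wy":0,"wz":0},{"tx":0,"ty":0,"tz":0,"wx":0,"wy":0,"wz":0}])

```text
t: 14.17
tool_pos: [708.6, -18.0, 270.2]
eef_rot: [-90.0, -0.2, -13.7]
wrist_force: [1.3, 0.1, -0.4]
gripper_width: 17.3
```

```bash
python3 - <<'E'
from h import *
s=r.observe(); print(s['t'],s['tool_pos'],s['eef_rot'],s['gripper_width'])
S=grab('scene','s10')
cv2.imwrite('pics/s10c.png',np.hstack([cv2.resize(S['image'][200:360,230:390],None,fx=2.4,fy=2.4),cv2.resize(S['image'][250:380,400:530],(384,384))]))
E
```

```text
14.1667 [708.6295266  -17.97502245 270.17187508] [-89.97484349  -0.16564682 -13.74553731] 17.28414346427877
```

Emit:
arm_command(commands=[{"tx":-0.02,"ty":0.028,"tz":0,"wx":0,"wy":0,"wz":0},{"tx":-0.04,"ty":0.055,"tz":0,"wx":0,"wy":0,"wz":0},{"tx":-0.04,"ty":0.055,"tz":0,"wx":0,"wy":0,"wz":0},{"tx":-0.04,"ty":0.055,"tz":0,"wx":0,"wy":0,"wz":0},{"tx":-0.04,"ty":0.055,"tz":0,"wx":0,"wy":0,"wz":0},{"tx":-0.04,"ty":0.055,"tz":0,"wx":0,"wy":0,"wz":0},{"tx":-0.04,"ty":0.055,"tz":0,"wx":0,"wy":0,"wz":0},{"tx":-0.04,"ty":0.055,"tz":0,"wx":0,"wy":0,"wz":0},{"tx":-0.04,"ty":0.055,"tz":0,"wx":0,"wy":0,"wz":0},{"tx":-0.04,"ty":0.055,"tz":0,"wx":0,"wy":0,"wz":0}])

```text
t: 15.05
tool_pos: [515.9, 244.3, 266.1]
eef_rot: [-90.1, 0.2, -13.8]
wrist_force: [0.4, 0.5, -0.8]
gripper_width: 17.3
```

Emit:
arm_command(commands=[{"tx":-0.014,"ty":0.025,"tz":0,"wx":0,"wy":0,"wz":0},{"tx":0,"ty":0,"tz":0,"wx":0,"wy":0,"wz":0},{"tx":0,"ty":0,"tz":0,"wx":0,"wy":0,"wz":0},{"tx":0,"ty":0,"tz":0,"wx":0,"wy":0,"wz":0},{"tx":0,"ty":0,"tz":0,"wx":0,"wy":0,"wz":0}])

```text
t: 15.47
tool_pos: [511.5, 254.8, 267.6]
eef_rot: [-90.1, 0.0, -13.8]
wrist_force: [0.7, -0.5, -1.0]
gripper_width: 17.0
```

```bash
python3 - <<'E'
from h import *
s=r.observe(); print(s['t'],s['tool_pos'],s['eef_rot'],s['gripper_width'])
W=grab('wrist','w11');S=grab('scene','s11')
H=hsv(W); m=((H[...,0]>4)&(H[...,0]<20)&(H[...,1]>120)&(H[...,2]<190)).astype(np.uint8)
C=np.array([543,272,96.])
print('C px',proj(W,[[543,272,14]]).round(),'start',proj(W,[[511.7,256.3,14]]).round())
E
```

```text
15.4667 [511.52891905 254.81561461 267.60297536] [-9.00551185e+01  3.52795336e-02 -1.38330436e+01] 16.9607757114746
C px [[348. 178.]] start [[323. 199.]]
```

Emit:
arm_command(commands=[{"tx":0,"ty":0,"tz":-0.03,"wx":0,"wy":0,"wz":0},{"tx":0,"ty":0,"tz":-0.04,"wx":0,"wy":0,"wz":0},{"tx":0,"ty":0,"tz":-0.04,"wx":0,"wy":0,"wz":0},{"tx":0,"ty":0,"tz":-0.04,"wx":0,"wy":0,"wz":0},{"tx":0,"ty":0,"tz":-0.03,"wx":0,"wy":0,"wz":0},{"tx":0,"ty":0,"tz":-0.02,"wx":0,"wy":0,"wz":0},{"tx":0,"ty":0,"tz":-0.02,"wx":0,"wy":0,"wz":0},{"tx":0,"ty":0,"tz":-0.012,"wx":0,"wy":0,"wz":0},{"tx":0,"ty":0,"tz":0,"wx":0,"wy":0,"wz":0},{"tx":0,"ty":0,"tz":0,"wx":0,"wy":0,"wz":0}])

```text
t: 16.4
tool_pos: [511.3, 256.0, 152.7]
eef_rot: [-90.0, -0.0, -13.8]
wrist_force: [-0.6, 0.4, -1.1]
gripper_width: 17.2
```

```bash
python3 - <<'E'
from h import *
s=r.observe(); print(s['t'],s['tool_pos'],s['wrist_force'])
S=grab('scene','s12');D=grab('side','d12')
cv2.imwrite('pics/s12c.png',np.hstack([cv2.resize(S['image'][230:380,400:550],(390,390)),cv2.resize(D['image'][320:460,210:350],(390,390))]))
a=206.6;R=35
th=np.radians(a+10*np.arange(38)); P=np.c_[np.cos(th),np.sin(th)]*R
st=np.diff(P,axis=0)/500
print([(round(x,4),round(y,4)) for x,y in st[:36]])
E
```

```text
16.4 [511.30213039 255.98312408 152.69815307] [-0.59061804  0.41614674 -1.09064418]
[(np.float64(0.0064), np.float64(-0.0104)), (np.float64(0.0081), np.float64(-0.0091)), (np.float64(0.0096), np.float64(-0.0076)), (np.float64(0.0107), np.float64(-0.0058)), (np.float64(0.0116), np.float64(-0.0039)), (np.float64(0.0121), np.float64(-0.0018)), (np.float64(0.0122), np.float64(0.0003)), (np.float64(0.012), np.float64(0.0025)), (np.float64(0.0113), np.float64(0.0045)), (np.float64(0.0104), np.float64(0.0064)), (np.float64(0.0091), np.float64(0.0081)), (np.float64(0.0076), np.float64(0.0096)), (np.float64(0.0058), np.float64(0.0107)), (np.float64(0.0039), np.float64(0.0116)), (np.float64(0.0018), np.float64(0.0121)), (np.float64(-0.0003), np.float64(0.0122)), (np.float64(-0.0025), np.float64(0.012)), (np.float64(-0.0045), np.float64(0.0113)), (np.float64(-0.0064), np.float64(0.0104)), (np.float64(-0.0081), np.float64(0.0091)), (np.float64(-0.0096), np.float64(0.0076)), (np.float64(-0.0107), np.float64(0.0058)), (np.float64(-0.0116), np.float64(0.0039)), (np.float64(-0.0121), np.float64(0.0018)), (np.float64(-0.0122), np.float64(-0.0003)), (np.float64(-0.012), np.float64(-0.0025)), (np.float64(-0.0113), np.float64(-0.0045)), (np.float64(-0.0104), np.float64(-0.0064)), (np.float64(-0.0091), np.float64(-0.0081)), (np.float64(-0.0076), np.float64(-0.0096)), (np.float64(-0.0058), np.float64(-0.0107)), (np.float64(-0.0039), np.float64(-0.0116)), (np.float64(-0.0018), np.float64(-0.0121)), (np.float64(0.0003), np.float64(-0.0122)), (np.float64(0.0025), np.float64(-0.012)), (np.float64(0.0045), np.float64(-0.0113))]
```

Emit:
arm_command(commands=[{"tx":0,"ty":0,"tz":-0.007,"wx":0,"wy":0,"wz":0},{"tx":0,"ty":0,"tz":-0.006,"wx":0,"wy":0,"wz":0},{"tx":0,"ty":0,"tz":0,"wx":0,"wy":0,"wz":0},{"tx":0,"ty":0,"tz":0,"wx":0,"wy":0,"wz":0}])

```text
t: 16.83
tool_pos: [510.8, 256.0, 145.6]
eef_rot: [-90.0, 0.0, -13.7]
wrist_force: [-0.2, 0.8, -1.3]
gripper_width: 17.5
```

Emit:
arm_command(commands=[{"tx":0.0064,"ty":-0.0104,"tz":0,"wx":0,"wy":0,"wz":0},{"tx":0.0081,"ty":-0.0091,"tz":0,"wx":0,"wy":0,"wz":0},{"tx":0.0096,"ty":-0.0076,"tz":0,"wx":0,"wy":0,"wz":0},{"tx":0.0107,"ty":-0.0058,"tz":0,"wx":0,"wy":0,"wz":0},{"tx":0.0116,"ty":-0.0039,"tz":0,"wx":0,"wy":0,"wz":0},{"tx":0.0121,"ty":-0.0018,"tz":0,"wx":0,"wy":0,"wz":0},{"tx":0.0122,"ty":0.0003,"tz":0,"wx":0,"wy":0,"wz":0},{"tx":0.012,"ty":0.0025,"tz":0,"wx":0,"wy":0,"wz":0},{"tx":0.0113,"ty":0.0045,"tz":0,"wx":0,"wy":0,"wz":0}])

```text
t: 17.58
tool_pos: [558.7, 240.4, 145.7]
eef_rot: [-90.0, 0.0, -13.8]
wrist_force: [-0.1, 0.8, -0.4]
gripper_width: 17.1
```

```bash
python3 - <<'E'
from h import *
s=r.observe(); print(s['t'],s['tool_pos'],s['wrist_force'])
S=grab('scene','s13');D=grab('side','d13')
cv2.imwrite('pics/s13c.png',np.hstack([cv2.resize(S['image'][230:380,400:550],(390,390)),cv2.resize(D['image'][320:460,210:350],(390,390))]))
E
```

```text
17.5833 [558.74567223 240.40421889 145.71740559] [-0.05579818  0.77730693 -0.43675795]
```

Emit:
arm_command(commands=[{"tx":0.0104,"ty":0.0064,"tz":0,"wx":0,"wy":0,"wz":0},{"tx":0.0091,"ty":0.0081,"tz":0,"wx":0,"wy":0,"wz":0},{"tx":0.0076,"ty":0.0096,"tz":0,"wx":0,"wy":0,"wz":0},{"tx":0.0058,"ty":0.0107,"tz":0,"wx":0,"wy":0,"wz":0},{"tx":0.0039,"ty":0.0116,"tz":0,"wx":0,"wy":0,"wz":0},{"tx":0.0018,"ty":0.0121,"tz":0,"wx":0,"wy":0,"wz":0},{"tx":-0.0003,"ty":0.0122,"tz":0,"wx":0,"wy":0,"wz":0},{"tx":-0.0025,"ty":0.012,"tz":0,"wx":0,"wy":0,"wz":0},{"tx":-0.0045,"ty":0.0113,"tz":0,"wx":0,"wy":0,"wz":0}])

```text
t: 18.43
tool_pos: [573.5, 288.1, 145.8]
eef_rot: [-90.0, -0.0, -13.7]
wrist_force: [0.7, -0.1, -1.2]
gripper_width: 17.2
```

```bash
python3 - <<'E'
from h import *
s=r.observe(); print(s['t'],s['tool_pos'],s['wrist_force'])
S=grab('scene','s14');D=grab('side','d14')
cv2.imwrite('pics/s14c.png',np.hstack([cv2.resize(S['image'][230:380,400:550],(390,390)),cv2.resize(D['image'][320:460,210:350],(390,390))]))
E
```

```text
18.4333 [573.53319968 288.10890093 145.78312082] [ 0.72553635 -0.05451032 -1.18139834]
```

Emit:
arm_command(commands=[{"tx":-0.0064,"ty":0.0104,"tz":0,"wx":0,"wy":0,"wz":0},{"tx":-0.0081,"ty":0.0091,"tz":0,"wx":0,"wy":0,"wz":0},{"tx":-0.0096,"ty":0.0076,"tz":0,"wx":0,"wy":0,"wz":0},{"tx":-0.0107,"ty":0.0058,"tz":0,"wx":0,"wy":0,"wz":0},{"tx":-0.0116,"ty":0.0039,"tz":0,"wx":0,"wy":0,"wz":0},{"tx":-0.0121,"ty":0.0018,"tz":0,"wx":0,"wy":0,"wz":0},{"tx":-0.0122,"ty":-0.0003,"tz":0,"wx":0,"wy":0,"wz":0},{"tx":-0.012,"ty":-0.0025,"tz":0,"wx":0,"wy":0,"wz":0},{"tx":-0.0113,"ty":-0.0045,"tz":0,"wx":0,"wy":0,"wz":0}])

```text
t: 19.28
tool_pos: [531.9, 304.1, 149.7]
eef_rot: [-89.6, -0.7, -13.8]
wrist_force: [21.9, 1.0, 3.1]
gripper_width: 17.6
```

```bash
python3 - <<'E'
from h import *
s=r.observe(); print(s['t'],s['tool_pos'],s['wrist_force'])
S=grab('scene','s15');D=grab('side','d15')
cv2.imwrite('pics/s15c.png',np.hstack([cv2.resize(S['image'][230:380,400:550],(390,390)),cv2.resize(D['image'][320:460,210:350],(390,390))]))
E
```

```text
19.2833 [531.92295563 304.12017817 149.68561345] [21.88359247  1.03905388  3.09522486]
```

```bash
python3 - <<'E'
from h import *
s=r.observe(); print(s['t'],s['tool_pos'],s['wrist_force'])
W=grab('wrist','w15')
cv2.imwrite('pics/w15c.png',cv2.resize(W['image'][120:420,120:520],(800,600)))
S=grab('scene');D=grab('side')
cv2.imwrite('pics/s15d.png',np.hstack([cv2.resize(S['image'][250:370,410:530],(390,390),interpolation=cv2.INTER_CUBIC),cv2.resize(D['image'][335:445,235:345],(390,390),interpolation=cv2.INTER_CUBIC)]))
E
```

```text
19.3833 [532.08066097 303.92033032 150.22656008] [18.04309543  2.37357078  2.18045626]
```

```bash
cat >> h.py <<'E'
def edge_scan(d,c,z,r0,r1,n=120,excl=None):
    g=cv2.GaussianBlur(d['image'],(3,3),0).astype(float); out=[]
    for a in np.arange(n)*2*np.pi/n:
        rr=np.arange(r0,r1,1.0); P=np.c_[c[0]+rr*np.cos(a),c[1]+rr*np.sin(a),0*rr+z]
        uv=proj(d,P).astype(np.float32)
        v=np.stack([cv2.remap(g[...,k],uv[:,0].reshape(1,-1),uv[:,1].reshape(1,-1),cv2.INTER_LINEAR)[0] for k in range(3)],1)
        e=np.linalg.norm(v[3:]-v[:-3],axis=1); i=e.argmax()
        out.append((rr[i]+1.5,e[i],P[i][0]+1.5*np.cos(a),P[i][1]+1.5*np.sin(a)))
    return np.array(out)
def rim(d,c=(543,272),R=85,z=96,it=3,w=14,th=60):
    for k in range(it):
        o=edge_scan(d,c,z,R-w,R+w); ok=o[:,1]>th
        q,e=circ(o[ok,2:4],R); c=q; w=max(5,w-4)
    return q.round(1),round(e,2),int(ok.sum())
E
python3 - <<'E'
from h import *
W=grab('wrist');S=grab('scene');D=grab('side')
for d in (W,S,D): print(d['n'],rim(d))
f=lambda u,v:(120+u/2,120+v/2)
print('beads',cast(W,[f(414,140),f(252,228),f(548,245),f(272,367),f(303,338)],25).round()[:,:2].tolist())
print('stem vis',cast(W,[f(418,205)],28).round())
print('A top corners',cast(W,[f(314,205),f(362,182),f(393,230)],34).round()[:,:2].tolist(),'B',cast(W,[f(280,250),f(330,230)],34).round()[:,:2].tolist())
E
```

```text
wrist (array([530. , 276.4]), np.float64(0.98), 83)
scene (array([530.5, 277.1]), np.float64(0.46), 79)
side (array([530.6, 276.2]), np.float64(0.64), 59)
beads [[544.0, 335.0], [477.0, 318.0], [585.0, 284.0], [467.0, 260.0], [483.0, 270.0]]
stem vis [[540. 312.  28.]]
A top corners [[504.0, 322.0], [523.0, 326.0], [529.0, 306.0]] B [[487.0, 309.0], [507.0, 312.0]]
```

```bash
cat >> h.py <<'E'
def outer(d,c,z,R,is_in,is_red,w=14,n=180):
    "outer edge by colour: last 'in' pixel followed by red, along world radii"
    H=hsv(d); out=[]
    for a in np.arange(n)*2*np.pi/n:
        rr=np.arange(R-w,R+w,0.5); uv=proj(d,np.c_[c[0]+rr*np.cos(a),c[1]+rr*np.sin(a),0*rr+z])
        u=np.round(uv).astype(int)
        if (u[:,0]<0).any() or (u[:,0]>639).any() or (u[:,1]<0).any() or (u[:,1]>479).any(): continue
        h=H[u[:,1],u[:,0]]; i=is_in(h); q=is_red(h)
        k=np.where(i)[0]
        if len(k)<6: continue
        k=k[-1]
        if k>len(rr)-6 or q[k+2:k+8].mean()<.7: continue
        out.append((c[0]+rr[k]*np.cos(a),c[1]+rr[k]*np.sin(a)))
    return np.array(out)
red=lambda h:((h[:,0]<8)|(h[:,0]>174))&(h[:,1]>140)
cork=lambda h:(h[:,0]>=10)&(h[:,0]<30)&(h[:,1]>50)
dark=lambda h:(h[:,1]<100)
E
python3 - <<'E'
from h import *
W=grab('wrist');S=grab('scene');D=grab('side')
for d in (W,S,D):
    for z in (15,):
        c=(540,274)
        for _ in range(2):
            P=outer(d,c,z,110,cork,red)
            if len(P)<15: break
            c,e=circ(P,110)
        q3,e3=circ(P) if len(P)>15 else (0,0)
        print(d['n'],len(P),np.round(c,1),round(e,2),np.round(q3,1))
    c=(574,-210)
    for _ in range(2):
        P=outer(d,c,15,110,dark,red)
        if len(P)<15: break
        c,e=circ(P,110)
    print('  warmer',len(P),np.round(c,1),round(e,2) if len(P)>15 else '')
E
```

```text
wrist 83 [538.7 273.6] 0.67 [539.6 275.8 108.1]
  warmer 0 [ 574 -210] 
scene 107 [541.7 274.4] 0.97 [542.  274.4 109.7]
  warmer 120 [ 570.2 -213.2] 1.14
side 105 [538.1 277.7] 0.9 [538.  278.5 109.2]
  warmer 0 [ 574 -210]
```

Emit:
arm_command(commands=[{"tx":0.007,"ty":0,"tz":0,"wx":0,"wy":0,"wz":0},{"tx":0.009,"ty":0.002,"tz":0,"wx":0,"wy":0,"wz":0},{"tx":0,"ty":0.01,"tz":0,"wx":0,"wy":0,"wz":0},{"tx":0,"ty":0.01,"tz":0,"wx":0,"wy":0,"wz":0},{"tx":0,"ty":0.01,"tz":0,"wx":0,"wy":0,"wz":0},{"tx":0,"ty":0.01,"tz":0,"wx":0,"wy":0,"wz":0},{"tx":0,"ty":0.008,"tz":0,"wx":0,"wy":0,"wz":0},{"tx":0,"ty":0,"tz":0,"wx":0,"wy":0,"wz":0}])

```text
t: 20.5
tool_pos: [533.2, 328.3, 145.0]
eef_rot: [-90.1, 0.1, -13.7]
wrist_force: [-0.5, -1.3, -0.3]
gripper_width: 17.2
```

```bash
python3 - <<'E'
from h import *
s=r.observe(); print(s['t'],s['tool_pos'],s['wrist_force'])
W=grab('wrist','w16')
cv2.imwrite('pics/w16c.png',cv2.resize(W['image'][120:420,120:520],(800,600)))
print(rim(W,(530,276)), rim(grab('scene'),(530,276)))
E
```

```text
20.5 [533.2204896  328.2719184  144.96986982] [-0.54764073 -1.28057747 -0.25008749]
(array([530.4, 276.1]), np.float64(0.8), 64) (array([530.4, 277.5]), np.float64(0.73), 83)
```

```bash
cat >> h.py <<'E'
def arc(p0,c,R,dth,n,dr=2.0):
    a=np.arctan2(p0[1]-c[1],p0[0]-c[0]); q=np.hypot(p0[0]-c[0],p0[1]-c[1]); p=np.array(p0[:2],float); o=[]
    for k in range(n):
        a+=np.radians(dth); q+=np.clip(R-q,-dr,dr); t=np.array([c[0]+q*np.cos(a),c[1]+q*np.sin(a)])
        s=np.round((t-p)/500,4); p=p+s*500; o.append(s.tolist())
    print(o,'end',p.round(1))
E
python3 - <<'E'
from h import *
arc((533.2,328.3),(535,275),56,7.5,10)
E
```

```text
[[-0.0145, 0.0026], [-0.0145, -0.0021], [-0.0137, -0.0051], [-0.0129, -0.007], [-0.0119, -0.0085], [-0.0107, -0.01], [-0.0093, -0.0114], [-0.0077, -0.0124], [-0.0061, -0.0134], [-0.0042, -0.014]] end [480.4 287.7]
```

Emit:
arm_command(commands=[{"tx":-0.0145,"ty":0.0026,"tz":0,"wx":0,"wy":0,"wz":0},{"tx":-0.0145,"ty":-0.0021,"tz":0,"wx":0,"wy":0,"wz":0},{"tx":-0.0137,"ty":-0.0051,"tz":0,"wx":0,"wy":0,"wz":0},{"tx":-0.0129,"ty":-0.007,"tz":0,"wx":0,"wy":0,"wz":0},{"tx":-0.0119,"ty":-0.0085,"tz":0,"wx":0,"wy":0,"wz":0}])

```text
t: 21.02
tool_pos: [499.8, 317.8, 145.8]
eef_rot: [-90.0, 0.0, -13.7]
wrist_force: [-0.2, -0.4, -0.8]
gripper_width: 17.3
```

```bash
cat > look.py <<'E'
from h import *
import sys
n=sys.argv[1]; c=(float(sys.argv[2]),float(sys.argv[3]))
s=r.observe(); print(round(s['t'],2),s['tool_pos'].round(1),s['wrist_force'].round(1))
W=grab('wrist');S=grab('scene');D=grab('side')
print([rim(d,c)[:2] for d in (S,D)])
cv2.imwrite(f'pics/{n}.png',np.hstack([cv2.resize(W['image'][130:370,150:490],(425,300)),cv2.resize(S['image'][240:370,410:530],(300,300))][:2]))
a=np.hstack([cv2.resize(S['image'][245:365,410:530],(400,400)),cv2.resize(D['image'][335:445,230:340],(400,400))])
cv2.imwrite(f'pics/{n}.png',np.vstack([a]))
cv2.imwrite(f'pics/{n}w.png',cv2.resize(W['image'][120:420,120:520],(600,450)))
E
python3 look.py k1 530 276
```

```text
21.02 [499.8 317.8 145.8] [-0.2 -0.4 -0.8]
[(array([530.5, 277.4]), np.float64(0.63)), (array([528.1, 266.3]), np.float64(1.93))]
```

```bash
python3 - <<'E'
from h import *
arc((499.8,317.8),(535,275),56,7.5,10)
E
```

```text
[[-0.0114, -0.0091], [-0.0093, -0.0114], [-0.0077, -0.0124], [-0.0061, -0.0134], [-0.0042, -0.014], [-0.0024, -0.0144], [-0.0004, -0.0147], [0.0014, -0.0146], [0.0034, -0.0142], [0.0051, -0.0137]] end [484.  251.8]
```

Emit:
arm_command(commands=[{"tx":-0.0107,"ty":-0.01,"tz":0,"wx":0,"wy":0,"wz":0},{"tx":-0.0093,"ty":-0.0114,"tz":0,"wx":0,"wy":0,"wz":0},{"tx":-0.0077,"ty":-0.0124,"tz":0,"wx":0,"wy":0,"wz":0},{"tx":-0.0061,"ty":-0.0134,"tz":0,"wx":0,"wy":0,"wz":0},{"tx":-0.0042,"ty":-0.014,"tz":0,"wx":0,"wy":0,"wz":0}])

```text
t: 21.58
tool_pos: [482.6, 286.6, 146.4]
eef_rot: [-90.0, -0.1, -13.8]
wrist_force: [2.5, -0.1, -1.3]
gripper_width: 17.2
```

```bash
python3 look.py k2 530 276;  python3 - <<'E'
from h import *
arc((480.4,287.7),(536,274.5),55,7.5,10)
E
```

```text
21.58 [482.6 286.6 146.4] [ 2.5 -0.1 -1.3]
[(array([530.6, 277.3]), np.float64(0.52)), (array([530.2, 276.5]), np.float64(0.59))]
[[0.0015, -0.0151], [-0.0003, -0.0145], [0.0014, -0.0143], [0.0032, -0.014], [0.005, -0.0135], [0.0068, -0.0127], [0.0083, -0.0117], [0.0098, -0.0106], [0.0111, -0.0092], [0.0122, -0.0076]] end [509.9 226.1]
```

Going freely, with low force; I continue round the near side.

Emit:
arm_command(commands=[{"tx":0.0015,"ty":-0.0151,"tz":0,"wx":0,"wy":0,"wz":0},{"tx":-0.0003,"ty":-0.0145,"tz":0,"wx":0,"wy":0,"wz":0},{"tx":0.0014,"ty":-0.0143,"tz":0,"wx":0,"wy":0,"wz":0},{"tx":0.0032,"ty":-0.014,"tz":0,"wx":0,"wy":0,"wz":0},{"tx":0.005,"ty":-0.0135,"tz":0,"wx":0,"wy":0,"wz":0},{"tx":0.0068,"ty":-0.0127,"tz":0,"wx":0,"wy":0,"wz":0}])

```text
t: 22.23
tool_pos: [491.8, 245.2, 146.5]
eef_rot: [-89.9, -0.1, -13.8]
wrist_force: [2.4, 3.0, -0.5]
gripper_width: 17.2
```

```bash
python3 look.py k3 530 276;  python3 - <<'E'
from h import *
p=r.observe()['tool_pos'];arc(p,(538,274),55,7.5,10)
E
```

```text
22.23 [491.8 245.2 146.5] [ 2.4  3.  -0.5]
[(array([530.5, 276.4]), np.float64(0.85)), (array([530.2, 275.8]), np.float64(0.79))]
[[0.008, -0.0119], [0.0099, -0.0105], [0.0112, -0.009], [0.0122, -0.0076], [0.0132, -0.0058], [0.0138, -0.0041], [0.0142, -0.0023], [0.0144, -0.0004], [0.0143, 0.0015], [0.014, 0.0034]] end [554.3 221.5]
```

Emit:
arm_command(commands=[{"tx":0.008,"ty":-0.0119,"tz":0,"wx":0,"wy":0,"wz":0},{"tx":0.0099,"ty":-0.0105,"tz":0,"wx":0,"wy":0,"wz":0},{"tx":0.0112,"ty":-0.009,"tz":0,"wx":0,"wy":0,"wz":0},{"tx":0.0122,"ty":-0.0076,"tz":0,"wx":0,"wy":0,"wz":0},{"tx":0.0132,"ty":-0.0058,"tz":0,"wx":0,"wy":0,"wz":0},{"tx":0.0138,"ty":-0.0041,"tz":0,"wx":0,"wy":0,"wz":0}])

```text
t: 22.88
tool_pos: [523.1, 220.5, 144.9]
eef_rot: [-90.1, 0.3, -13.8]
wrist_force: [-14.8, 4.2, 7.3]
gripper_width: 17.0
```

```bash
python3 look.py k4 532 275;  python3 - <<'E'
from h import *
p=r.observe()['tool_pos'];arc(p,(540,274),55,7.5,10)
E
```

```text
22.88 [523.1 220.5 144.9] [-14.8   4.2   7.3]
[(array([545. , 267.2]), np.float64(0.67)), (array([545.5, 267.3]), np.float64(0.6))]
[[0.0143, -0.0023], [0.0143, -0.0014], [0.0144, 0.0006], [0.0142, 0.0024], [0.0137, 0.0043], [0.0131, 0.006], [0.0122, 0.0077], [0.011, 0.0092], [0.0098, 0.0105], [0.0083, 0.0118]] end [586.9 245.3]
```

```bash
python3 - <<'E'
from h import *
W=grab('wrist');cv2.imwrite('pics/k4w2.png',cv2.resize(W['image'][100:420,120:520],(750,600)))
p=r.observe()['tool_pos'];arc(p,(545,268),58,6,8,3)
E
```

```text
[[0.0082, -0.0095], [0.0099, -0.0088], [0.0117, -0.0029], [0.0122, -0.0006], [0.0121, 0.0007], [0.012, 0.002], [0.0117, 0.0032], [0.0113, 0.0044]] end [568.8 215.1]
```

Emit:
arm_command(commands=[{"tx":0.001,"ty":-0.011,"tz":0,"wx":0,"wy":0,"wz":0},{"tx":0.005,"ty":-0.01,"tz":0,"wx":0,"wy":0,"wz":0},{"tx":0.0117,"ty":-0.0029,"tz":0,"wx":0,"wy":0,"wz":0},{"tx":0.0122,"ty":-0.0006,"tz":0,"wx":0,"wy":0,"wz":0}])

```text
t: 23.42
tool_pos: [533.4, 209.7, 143.6]
eef_rot: [-90.1, 0.9, -13.7]
wrist_force: [-29.5, 6.2, 9.1]
gripper_width: 17.4
```

```bash
python3 look.py k5 545 267;  python3 - <<'E'
from h import *
p=r.observe()['tool_pos'];arc(p,(545,268),58,6,8,3)
E
```

```text
23.42 [533.4 209.7 143.6] [-29.5   6.2   9.1]
[(array([545.6, 267.6]), np.float64(0.67)), (array([545.6, 267.4]), np.float64(0.6))]
[[0.0127, 0.0013], [0.0121, -0.0006], [0.0121, 0.0007], [0.012, 0.0019], [0.0117, 0.0032], [0.0113, 0.0044], [0.0108, 0.0055], [0.0102, 0.0067]] end [579.3 221.2]
```

```bash
python3 - <<'E'
from h import *
S=grab('scene');D=grab('side')
print(tri(S,(445.4,301.5),D,(300.1,377.6)))
print('collar',tri(S,(410+130/400*120,245+125/400*120),D,(230+250/400*110,335+35/400*110)))
E
```

```text
(array([524.06465588, 228.0101534 ,  18.40067566]), np.float64(1.912351436141043))
collar (array([528.93355969, 217.42716244, 111.50935583]), np.float64(2.8862363395496846))
```

Emit:
arm_command(commands=[{"tx":-0.015,"ty":0,"tz":0,"wx":0,"wy":0,"wz":0},{"tx":-0.01,"ty":0,"tz":0,"wx":0,"wy":0,"wz":0},{"tx":0,"ty":0,"tz":0,"wx":0,"wy":0,"wz":0}])

```text
t: 23.92
tool_pos: [524.7, 209.0, 143.9]
eef_rot: [-90.1, 0.3, -13.7]
wrist_force: [-7.7, 3.9, -0.6]
gripper_width: 17.3
```

```bash
python3 look.py k6 545 267
```

```text
23.92 [524.7 209.  143.9] [-7.7  3.9 -0.6]
[(array([545.5, 267.6]), np.float64(0.67)), (array([545.5, 267.4]), np.float64(0.58))]
```

Emit:
arm_command(commands=[{"tx":-0.01,"ty":0.014,"tz":0,"wx":-0.055,"wy":0,"wz":0},{"tx":-0.01,"ty":0.014,"tz":0,"wx":-0.055,"wy":0,"wz":0},{"tx":-0.01,"ty":0.014,"tz":0,"wx":-0.055,"wy":0,"wz":0},{"tx":0,"ty":0.012,"tz":0,"wx":-0.055,"wy":0,"wz":0},{"tx":0,"ty":0,"tz":0,"wx":0,"wy":0,"wz":0},{"tx":0,"ty":0,"tz":0,"wx":0,"wy":0,"wz":0}])

```text
t: 24.57
tool_pos: [512.6, 235.6, 145.3]
eef_rot: [-96.1, -1.5, -13.6]
wrist_force: [-0.0, -0.2, -1.6]
gripper_width: 17.4
```

```bash
python3 look.py k7 545 267; python3 -c "
from cell import r
print(r.observe()['eef_rot'])"
```

```text
24.57 [512.6 235.6 145.3] [-0.  -0.2 -1.6]
[(array([546.1, 268.3]), np.float64(0.71)), (array([545.6, 267.7]), np.float64(0.57))]
[-96.12141486  -1.48713564 -13.71519464]
```

```bash
python3 - <<'E'
from h import *
S=grab('scene');D=grab('side');W=grab('wrist')
q=lambda u,v:(410+u*.3,245+v*.3); w=lambda u,v:(230+(u-400)*.275,335+v*.275)
print('tip',tri(S,q(145,185),D,w(668,175)))
print('collar',tri(S,q(178,120),D,w(670,75)))
for n,b in dict(b1=(133,147),b2=(197,155),b3=(93,160),b4=(66,214),b5=(162,254),b6=(264,295)).items():
    print(n,cast(S,[q(*b)],25).round()[0,:2])
print(cast(S,[q(110,192),q(112,225),q(172,192),q(175,225)],34).round()[:,:2].tolist())
print(cast(W,[(120+270/1.5,120+165/1.5)],25))
E
```

```text
tip (array([513.83303116, 240.76980669,  21.94318541]), np.float64(3.2928252415705828))
collar (array([512.15818897, 239.55613889, 114.05456011]), np.float64(2.524916522845948))
b1 [497. 224.]
b2 [480. 260.]
b3 [519. 207.]
b4 [561. 210.]
b5 [552. 271.]
b6 [542. 334.]
[[537.0, 226.0], [556.0, 237.0], [516.0, 258.0], [535.0, 269.0]]
[[496.71796648 228.95629327  25.        ]]
```

Emit:
arm_command(commands=[{"tx":-0.003,"ty":-0.009,"tz":0,"wx":0,"wy":0,"wz":0},{"tx":-0.002,"ty":-0.01,"tz":0,"wx":0,"wy":0,"wz":0},{"tx":0.001,"ty":-0.008,"tz":0,"wx":0,"wy":0,"wz":0},{"tx":0.003,"ty":-0.005,"tz":0,"wx":0,"wy":0,"wz":0},{"tx":0.008,"ty":-0.006,"tz":0,"wx":0,"wy":0,"wz":0}])

```text
t: 25.28
tool_pos: [515.8, 216.7, 146.3]
eef_rot: [-96.1, -1.5, -13.7]
wrist_force: [-1.1, 3.9, 1.1]
gripper_width: 17.3
```

```bash
python3 look.py k8 545 267
```

```text
25.28 [515.8 216.7 146.3] [-1.1  3.9  1.1]
[(array([541.4, 265.9]), np.float64(0.64)), (array([541.3, 265.2]), np.float64(0.64))]
```

```bash
python3 - <<'E'
from h import *
p=r.observe()['tool_pos'];arc(p,(542.5,265.5),58.5,6,10,2)
E
```

```text
[[0.009, -0.0087], [0.011, -0.0054], [0.0119, -0.0029], [0.0122, -0.0016], [0.0122, -0.0003], [0.0122, 0.0009], [0.0121, 0.0022], [0.0117, 0.0035], [0.0113, 0.0047], [0.0108, 0.0058]] end [573.  215.6]
```

Emit:
arm_command(commands=[{"tx":0.0087,"ty":-0.009,"tz":0,"wx":0,"wy":0,"wz":0},{"tx":0.0105,"ty":-0.0055,"tz":0,"wx":0,"wy":0,"wz":0},{"tx":0.0115,"ty":-0.0035,"tz":0,"wx":0,"wy":0,"wz":0}])

```text
t: 25.68
tool_pos: [527.2, 208.8, 144.6]
eef_rot: [-96.2, -1.0, -13.6]
wrist_force: [-12.2, 8.5, 1.8]
gripper_width: 17.4
```

```bash
python3 look.py k9 541 265
```

```text
25.68 [527.2 208.8 144.6] [-12.2   8.5   1.8]
[(array([541.3, 264.8]), np.float64(2.68)), (array([542.6, 265.3]), np.float64(0.74))]
```

Emit:
arm_command(commands=[{"tx":0.011,"ty":-0.0016,"tz":0,"wx":0,"wy":0,"wz":0},{"tx":0.011,"ty":-0.0003,"tz":0,"wx":0,"wy":0,"wz":0},{"tx":0.011,"ty":0.0009,"tz":0,"wx":0,"wy":0,"wz":0}])

```text
t: 26.08
tool_pos: [548.0, 206.4, 145.6]
eef_rot: [-96.2, -1.5, -13.7]
wrist_force: [-1.7, 1.8, 0.6]
gripper_width: 17.3
```

```bash
python3 look.py k10 541 265; python3 - <<'E'
from h import *
p=r.observe()['tool_pos'];arc(p,(545.5,267),58,6,10,2)
E
```

```text
26.08 [548.  206.4 145.6] [-1.7  1.8  0.6]
[(array([541.3, 264.6]), np.float64(2.52)), (array([542.5, 265.4]), np.float64(0.66))]
[[0.012, 0.0051], [0.0118, 0.0028], [0.0116, 0.0036], [0.0112, 0.0047], [0.0106, 0.006], [0.0099, 0.007], [0.0092, 0.008], [0.0082, 0.0089], [0.0073, 0.0097], [0.0062, 0.0104]] end [596.8 239.9]
```

Emit:
arm_command(commands=[{"tx":0.012,"ty":0.003,"tz":0,"wx":0,"wy":0,"wz":0},{"tx":0.0118,"ty":0.0028,"tz":0,"wx":0,"wy":0,"wz":0},{"tx":0.0116,"ty":0.0036,"tz":0,"wx":0,"wy":0,"wz":0},{"tx":0.0112,"ty":0.0047,"tz":0,"wx":0,"wy":0,"wz":0},{"tx":0.0106,"ty":0.006,"tz":0,"wx":0,"wy":0,"wz":0}])

```text
t: 26.65
tool_pos: [576.9, 217.5, 145.9]
eef_rot: [-96.1, -1.5, -13.7]
wrist_force: [-0.4, 0.5, -0.9]
gripper_width: 17.1
```

```bash
python3 look.py k11 541 265; python3 - <<'E'
from h import *
p=r.observe()['tool_pos'];arc(p,(545.5,270),57,6,10,2)
E
```

```text
26.65 [576.9 217.5 145.9] [-0.4  0.5 -0.9]
[(array([541.6, 265.6]), np.float64(1.41)), (array([542.4, 265.5]), np.float64(0.73))]
[[0.0083, 0.0103], [0.0069, 0.0109], [0.0077, 0.0092], [0.0074, 0.0094], [0.0064, 0.0101], [0.0053, 0.0107], [0.0041, 0.0112], [0.003, 0.0115], [0.0017, 0.0118], [0.0005, 0.012]] end [602.5 270.7]
```

```bash
python3 - <<'E'
from h import *
p=r.observe()['tool_pos'];arc(p,(543,267.5),58,6,10,2)
E
```

```text
[[0.0076, 0.0107], [0.008, 0.0093], [0.008, 0.0092], [0.007, 0.0099], [0.0059, 0.0106], [0.0047, 0.0112], [0.0036, 0.0116], [0.0024, 0.0119], [0.001, 0.0121], [-0.0001, 0.0121]] end [600.9 271.4]
```

Emit:
arm_command(commands=[{"tx":0.009,"ty":0.0085,"tz":0,"wx":0,"wy":0,"wz":0},{"tx":0.0085,"ty":0.0088,"tz":0,"wx":0,"wy":0,"wz":0},{"tx":0.0077,"ty":0.0092,"tz":0,"wx":0,"wy":0,"wz":0},{"tx":0.0066,"ty":0.01,"tz":0,"wx":0,"wy":0,"wz":0},{"tx":0.0055,"ty":0.0107,"tz":0,"wx":0,"wy":0,"wz":0},{"tx":0.0043,"ty":0.0112,"tz":0,"wx":0,"wy":0,"wz":0}])

```text
t: 27.3
tool_pos: [597.4, 246.9, 145.7]
eef_rot: [-96.1, -1.5, -13.7]
wrist_force: [0.1, 0.6, -0.7]
gripper_width: 17.2
```

```bash
python3 look.py k12 542 266; python3 - <<'E'
from h import *
p=r.observe()['tool_pos'];arc(p,(542,271),57,6,12,2)
E
```

```text
27.3 [597.4 246.9 145.7] [ 0.1  0.6 -0.7]
[(array([536., 263.]), np.float64(2.65)), (array([542.5, 265.5]), np.float64(0.55))]
[[0.0006, 0.013], [0.001, 0.0122], [0.0017, 0.0118], [0.0006, 0.0119], [-0.0007, 0.0119], [-0.002, 0.0118], [-0.0031, 0.0115], [-0.0044, 0.0111], [-0.0055, 0.0106], [-0.0065, 0.01], [-0.0076, 0.0092], [-0.0085, 0.0084]] end [579.9 313.6]
```

Emit:
arm_command(commands=[{"tx":0.002,"ty":0.012,"tz":0,"wx":0,"wy":0,"wz":0},{"tx":0.0015,"ty":0.012,"tz":0,"wx":0,"wy":0,"wz":0},{"tx":0.0003,"ty":0.012,"tz":0,"wx":0,"wy":0,"wz":0},{"tx":-0.001,"ty":0.012,"tz":0,"wx":0,"wy":0,"wz":0},{"tx":-0.0022,"ty":0.0118,"tz":0,"wx":0,"wy":0,"wz":0}])

```text
t: 27.87
tool_pos: [597.4, 277.1, 145.8]
eef_rot: [-96.1, -1.5, -13.7]
wrist_force: [0.3, -1.3, -0.7]
gripper_width: 17.0
```

```bash
python3 look.py k13 542 266; python3 - <<'E'
from h import *
p=r.observe()['tool_pos'];arc(p,(541,272),57,6,12,2)
E
```

```text
27.87 [597.4 277.1 145.8] [ 0.3 -1.3 -0.7]
[(array([542.3, 266.7]), np.float64(0.73)), (array([542.6, 265.8]), np.float64(0.7))]
[[-0.0005, 0.0119], [-0.0029, 0.0116], [-0.0041, 0.0112], [-0.0053, 0.0107], [-0.0063, 0.0101], [-0.0074, 0.0094], [-0.0083, 0.0086], [-0.0091, 0.0076], [-0.0099, 0.0067], [-0.0106, 0.0056], [-0.011, 0.0044], [-0.0115, 0.0033]] end [553.7 327.6]
```

Emit:
arm_command(commands=[{"tx":-0.002,"ty":0.0115,"tz":0,"wx":0,"wy":0,"wz":0},{"tx":-0.0035,"ty":0.0113,"tz":0,"wx":0,"wy":0,"wz":0},{"tx":-0.0045,"ty":0.011,"tz":0,"wx":0,"wy":0,"wz":0},{"tx":-0.0055,"ty":0.0105,"tz":0,"wx":0,"wy":0,"wz":0},{"tx":-0.0065,"ty":0.01,"tz":0,"wx":0,"wy":0,"wz":0}])

```text
t: 28.43
tool_pos: [586.2, 303.8, 145.8]
eef_rot: [-96.1, -1.5, -13.7]
wrist_force: [-0.1, -2.9, 0.0]
gripper_width: 17.6
```

```bash
python3 look.py k14 542 268; python3 - <<'E'
from h import *
p=r.observe()['tool_pos'];arc(p,(541,273),57,6,12,2)
E
```

```text
28.43 [586.2 303.8 145.8] [-0.1 -2.9  0. ]
[(array([541.2, 281.6]), np.float64(0.6)), (array([541.2, 280.6]), np.float64(0.97))]
[[-0.004, 0.0117], [-0.008, 0.0088], [-0.0091, 0.0077], [-0.0099, 0.0067], [-0.0105, 0.0056], [-0.0111, 0.0045], [-0.0115, 0.0033], [-0.0117, 0.002], [-0.0119, 0.0009], [-0.012, -0.0004], [-0.0118, -0.0017], [-0.0116, -0.0029]] end [524.3 327.5]
```

Emit:
arm_command(commands=[{"tx":0.004,"ty":0.012,"tz":0,"wx":0,"wy":0,"wz":0},{"tx":0,"ty":0.012,"tz":0,"wx":0,"wy":0,"wz":0},{"tx":-0.008,"ty":0.0092,"tz":0,"wx":0,"wy":0,"wz":0},{"tx":-0.0088,"ty":0.0082,"tz":0,"wx":0,"wy":0,"wz":0},{"tx":-0.0098,"ty":0.0072,"tz":0,"wx":0,"wy":0,"wz":0}])

```text
t: 29.0
tool_pos: [574.6, 328.5, 145.7]
eef_rot: [-96.1, -1.5, -13.7]
wrist_force: [-0.7, -0.7, -0.2]
gripper_width: 17.3
```

```bash
python3 look.py k15 541 281; python3 - <<'E'
from h import *
p=r.observe()['tool_pos'];arc(p,(540,281),57,6,12,2)
E
```

```text
29.0 [574.6 328.5 145.7] [-0.7 -0.7 -0.2]
[(array([541.6, 283.3]), np.float64(0.79)), (array([540.7, 282.8]), np.float64(1.8))]
[[-0.0117, 0.0041], [-0.0107, 0.0054], [-0.0111, 0.0043], [-0.0115, 0.0031], [-0.0118, 0.0019], [-0.0119, 0.0006], [-0.0119, -0.0006], [-0.0118, -0.0019], [-0.0116, -0.0031], [-0.0111, -0.0043], [-0.0106, -0.0054], [-0.01, -0.0065]] end [506.5 327.1]
```

Emit:
arm_command(commands=[{"tx":-0.0115,"ty":0.005,"tz":0,"wx":0,"wy":0,"wz":0},{"tx":-0.011,"ty":0.0054,"tz":0,"wx":0,"wy":0,"wz":0},{"tx":-0.0111,"ty":0.0043,"tz":0,"wx":0,"wy":0,"wz":0},{"tx":-0.0115,"ty":0.0031,"tz":0,"wx":0,"wy":0,"wz":0},{"tx":-0.0118,"ty":0.0019,"tz":0,"wx":0,"wy":0,"wz":0},{"tx":-0.0119,"ty":0.0006,"tz":0,"wx":0,"wy":0,"wz":0}])

```text
t: 29.65
tool_pos: [539.9, 338.1, 145.8]
eef_rot: [-96.1, -1.5, -13.7]
wrist_force: [0.0, -0.5, -0.2]
gripper_width: 17.2
```

```bash
python3 look.py k16 541 282; python3 - <<'E'
from h import *
p=r.observe()['tool_pos'];arc(p,(539,281),57,6,12,2)
E
```

```text
29.65 [539.9 338.1 145.8] [ 0.  -0.5 -0.2]
[(array([541.5, 283.4]), np.float64(0.73)), (array([541.5, 282.8]), np.float64(0.79))]
[[-0.0119, -0.0003], [-0.0118, -0.0016], [-0.0116, -0.0029], [-0.0113, -0.004], [-0.0107, -0.0052], [-0.0101, -0.0063], [-0.0095, -0.0073], [-0.0086, -0.0083], [-0.0077, -0.0091], [-0.0067, -0.0099], [-0.0056, -0.0105], [-0.0045, -0.0111]] end [485.2 299.7]
```

Emit:
arm_command(commands=[{"tx":-0.0119,"ty":-0.0003,"tz":0,"wx":0,"wy":0,"wz":0},{"tx":-0.0118,"ty":-0.0016,"tz":0,"wx":0,"wy":0,"wz":0},{"tx":-0.0116,"ty":-0.0029,"tz":0,"wx":0,"wy":0,"wz":0},{"tx":-0.0113,"ty":-0.004,"tz":0,"wx":0,"wy":0,"wz":0},{"tx":-0.0107,"ty":-0.0052,"tz":0,"wx":0,"wy":0,"wz":0},{"tx":-0.0101,"ty":-0.0063,"tz":0,"wx":0,"wy":0,"wz":0},{"tx":-0.0095,"ty":-0.0073,"tz":0,"wx":0,"wy":0,"wz":0}])

```text
t: 30.38
tool_pos: [501.6, 323.8, 145.8]
eef_rot: [-96.1, -1.5, -13.7]
wrist_force: [0.2, -0.5, -0.5]
gripper_width: 17.3
```

```bash
python3 look.py k17 541 282; python3 - <<'E'
from h import *
p=r.observe()['tool_pos'];arc(p,(537,280),57,6,12,2)
E
```

```text
30.38 [501.6 323.8 145.8] [ 0.2 -0.5 -0.5]
[(array([541.5, 283.1]), np.float64(0.67)), (array([542.2, 270.9]), np.float64(2.58))]
[[-0.0101, -0.0065], [-0.008, -0.0088], [-0.007, -0.0097], [-0.0061, -0.0103], [-0.0049, -0.0108], [-0.0037, -0.0114], [-0.0025, -0.0116], [-0.0013, -0.0119], [-0.0001, -0.0119], [0.0012, -0.0119], [0.0024, -0.0117], [0.0036, -0.0113]] end [483.7 259.9]
```

Emit:
arm_command(commands=[{"tx":-0.0085,"ty":-0.008,"tz":0,"wx":0,"wy":0,"wz":0},{"tx":-0.0078,"ty":-0.009,"tz":0,"wx":0,"wy":0,"wz":0},{"tx":-0.007,"ty":-0.0097,"tz":0,"wx":0,"wy":0,"wz":0},{"tx":-0.0061,"ty":-0.0103,"tz":0,"wx":0,"wy":0,"wz":0},{"tx":-0.0049,"ty":-0.0108,"tz":0,"wx":0,"wy":0,"wz":0},{"tx":-0.0037,"ty":-0.0114,"tz":0,"wx":0,"wy":0,"wz":0}])

```text
t: 31.03
tool_pos: [483.1, 294.0, 145.9]
eef_rot: [-96.1, -1.5, -13.7]
wrist_force: [2.8, 1.8, -0.6]
gripper_width: 17.0
```

```bash
python3 look.py k18 541 282; python3 - <<'E'
from h import *
p=r.observe()['tool_pos'];arc(p,(540,280),57,6,12,2)
E
```

```text
31.03 [483.1 294.  145.9] [ 2.8  1.8 -0.6]
[(array([540.8, 282.7]), np.float64(0.85)), (array([540.2, 281.3]), np.float64(1.15))]
[[0.0007, -0.0124], [-0.001, -0.0119], [0.0003, -0.012], [0.0015, -0.0118], [0.0027, -0.0116], [0.0039, -0.0113], [0.0051, -0.0108], [0.0062, -0.0102], [0.0072, -0.0095], [0.0081, -0.0087], [0.0091, -0.0078], [0.0098, -0.0068]] end [510.  231.6]
```

Emit:
arm_command(commands=[{"tx":0.0005,"ty":-0.0124,"tz":0,"wx":0,"wy":0,"wz":0},{"tx":0,"ty":-0.0119,"tz":0,"wx":0,"wy":0,"wz":0},{"tx":0.0008,"ty":-0.012,"tz":0,"wx":0,"wy":0,"wz":0},{"tx":0.0018,"ty":-0.0118,"tz":0,"wx":0,"wy":0,"wz":0},{"tx":0.003,"ty":-0.0116,"tz":0,"wx":0,"wy":0,"wz":0},{"tx":0.0042,"ty":-0.0113,"tz":0,"wx":0,"wy":0,"wz":0},{"tx":0.0053,"ty":-0.0108,"tz":0,"wx":0,"wy":0,"wz":0},{"tx":0.0062,"ty":-0.0102,"tz":0,"wx":0,"wy":0,"wz":0}])

```text
t: 31.85
tool_pos: [493.5, 247.5, 145.1]
eef_rot: [-96.2, -1.4, -13.7]
wrist_force: [-0.9, -0.2, -0.3]
gripper_width: 17.2
```

```bash
python3 look.py k19 540 281
```

```text
31.85 [493.5 247.5 145.1] [-0.9 -0.2 -0.3]
[(array([538.4, 281. ]), np.float64(0.52)), (array([537.9, 280.6]), np.float64(0.52))]
```

```bash
python3 - <<'E'
from h import *
S=grab('scene');D=grab('side');W=grab('wrist')
q=lambda u,v:(410+u*.3,245+v*.3); w=lambda u,v:(230+(u-400)*.275,335+v*.275)
print('tip',tri(S,q(186,183),D,w(688,217)))
print('collar',tri(S,q(215,112),D,w(696,106)), r.observe()['tool_pos'])
E
```

```text
tip (array([497.47479884, 261.60030259,  20.51532372]), np.float64(3.744966549063481))
collar (array([495.29862574, 254.82337904, 114.61411584]), np.float64(4.039901400493334)) [493.91172396 248.59114783 145.60215846]
```

Emit:
arm_command(commands=[{"tx":0.005,"ty":-0.008,"tz":0,"wx":0,"wy":0,"wz":0},{"tx":0.004,"ty":-0.004,"tz":0,"wx":0,"wy":0,"wz":0},{"tx":0,"ty":0,"tz":0,"wx":0,"wy":0,"wz":0}])

```text
t: 32.4
tool_pos: [499.0, 242.1, 145.9]
eef_rot: [-96.1, -1.5, -13.7]
wrist_force: [-0.5, -0.0, -1.1]
gripper_width: 17.3
```

```bash
python3 - <<'E'
from h import *
S=grab('scene');D=grab('side')
cv2.imwrite('pics/k20.png',np.hstack([cv2.resize(S['image'][255:315,440:500],(400,400),interpolation=cv2.INTER_CUBIC),cv2.resize(D['image'][335:405,290:360],(400,400),interpolation=cv2.INTER_CUBIC)]))
E
python3 - <<'E'
from h import *
S=grab('scene');D=grab('side')
p=r.observe()['tool_pos']; print(p)
for nm,P in (('tipV',[p[0],p[1],20]),('colV',[p[0],p[1],119])):
    for d in (S,D): print(nm,d['n'],proj(d,[P]).round(1))
t=tri(S,(462.5,299),D,(306.3,391.4)); print('tip',t)
for dy in (0,4,8,12): print(dy,proj(S,[[p[0],p[1]+dy,20]]).round(1),proj(D,[[p[0],p[1]+dy,20]]).round(1), proj(S,[[p[0],p[1]+dy,119]]).round(1),proj(D,[[p[0],p[1]+dy,119]]).round(1))
E
```

```text
[498.58558244 242.48746338 145.78232642]
tipV scene [[457.  294.9]]
tipV side [[310.5 386.7]]
colV scene [[468.2 274.8]]
colV side [[310.5 357.5]]
tip (array([502.86297018, 256.37294731,  24.02495215]), np.float64(0.43948437299284293))
0 [[457.  294.9]] [[310.5 386.7]] [[468.2 274.8]] [[310.5 357.5]]
4 [[458.7 295.9]] [[309.9 388.5]] [[470.1 275.8]] [[310.  359.3]]
8 [[460.4 296.8]] [[309.4 390.3]] [[472.  276.8]] [[309.4 361.1]]
12 [[462.2 297.8]] [[308.8 392.1]] [[473.9 277.8]] [[308.8 362.9]]
```

Emit:
arm_command(commands=[{"tx":0.001,"ty":0,"tz":0,"wx":-0.045,"wy":0,"wz":0},{"tx":0.001,"ty":0,"tz":0,"wx":-0.045,"wy":0,"wz":0},{"tx":0,"ty":0,"tz":0,"wx":-0.045,"wy":0,"wz":0},{"tx":0,"ty":0,"tz":0,"wx":-0.04,"wy":0,"wz":0},{"tx":0,"ty":0,"tz":0,"wx":0,"wy":0,"wz":0},{"tx":0,"ty":0,"tz":0,"wx":0,"wy":0,"wz":0}])

```text
t: 33.1
tool_pos: [499.9, 243.4, 145.9]
eef_rot: [-101.0, -2.7, -13.4]
wrist_force: [2.4, 2.6, -0.9]
gripper_width: 17.5
```

```bash
python3 - <<'E'
from h import *
S=grab('scene');D=grab('side');o=r.observe(); p=o['tool_pos'];print(p,o['eef_rot'],o['wrist_force'])
print(rim(S,(538,281)),rim(D,(538,281)))
cv2.imwrite('pics/k21.png',np.hstack([cv2.resize(S['image'][255:315,440:500],(400,400),interpolation=cv2.INTER_CUBIC),cv2.resize(D['image'][335:405,290:360],(400,400),interpolation=cv2.INTER_CUBIC)]))
for dy in (0,4,8,12): print(dy,proj(S,[[p[0],p[1]+dy,20]]).round(1),proj(D,[[p[0],p[1]+dy,20]]).round(1), proj(S,[[p[0],p[1]+dy,119]]).round(1),proj(D,[[p[0],p[1]+dy,119]]).round(1))
E
```

```text
[499.8765806  242.88204513 145.94906082] [-100.95620522   -2.70079286  -13.46871857] [ 1.52373588  2.0054408  -0.76708349]
(array([537.7, 280.7]), np.float64(0.69), 81) (array([537. , 280.5]), np.float64(0.81), 51)
0 [[456.9 295.5]] [[309.8 386.8]] [[468.1 275.4]] [[309.8 357.5]]
4 [[458.6 296.5]] [[309.2 388.5]] [[470.  276.4]] [[309.2 359.3]]
8 [[460.3 297.4]] [[308.7 390.3]] [[471.9 277.4]] [[308.6 361.1]]
12 [[462.1 298.4]] [[308.1 392.1]] [[473.8 278.4]] [[308. 363.]]
```

Emit:
arm_command(commands=[{"tx":0,"ty":0,"tz":0.03,"wx":0,"wy":0,"wz":0},{"tx":0,"ty":0,"tz":0.045,"wx":0,"wy":0,"wz":0},{"tx":0,"ty":0,"tz":0.05,"wx":0,"wy":0,"wz":0},{"tx":0,"ty":0,"tz":0.05,"wx":0,"wy":0,"wz":0},{"tx":0,"ty":0,"tz":0.05,"wx":0,"wy":0,"wz":0},{"tx":0,"ty":0,"tz":0.03,"wx":0,"wy":0,"wz":0},{"tx":0,"ty":0,"tz":0.01,"wx":0,"wy":0,"wz":0},{"tx":0,"ty":0,"tz":0,"wx":0,"wy":0,"wz":0}])

```text
t: 33.87
tool_pos: [500.0, 242.3, 279.6]
eef_rot: [-100.9, -2.8, -13.5]
wrist_force: [0.0, 0.7, -0.2]
gripper_width: 17.5
```

```bash
python3 - <<'E'
from h import *
o=r.observe(); p=o['tool_pos'];print(p,o['eef_rot'],o['wrist_force'])
S=grab('scene','s22');D=grab('side','d22')
print(rim(S,(538,281)),rim(D,(538,281)))
cv2.imwrite('pics/k22.png',np.hstack([cv2.resize(S['image'][200:380,380:560],(400,400),interpolation=cv2.INTER_CUBIC),cv2.resize(D['image'][240:440,220:420],(400,400),interpolation=cv2.INTER_CUBIC)]))
E
```

```text
[499.95122192 242.29412695 279.61218707] [-100.93833214   -2.75159897  -13.52704721] [ 0.01363446  0.70361972 -0.24101268]
(array([535.5, 278.8]), np.float64(0.59), 85) (array([535.1, 278.3]), np.float64(0.68), 72)
```

```bash
python3 - <<'E'
from h import *
S=grab('scene');D=grab('side')
print(tri(S,(472.3,268.0),D,(308.5,345)))
print('collar',tri(S,(380+243*.45,200+98*.45),D,(220+180/2,240+148/2)))
E
```

```text
(array([502.47123285, 242.84958338, 156.24794237]), np.float64(0.614514578658038))
collar (array([499.2282399 , 247.58610161, 250.16112342]), np.float64(2.347470228210948))
```

Emit:
arm_command(commands=[{"tx":0.02,"ty":-0.025,"tz":0,"wx":0,"wy":0,"wz":0},{"tx":0.04,"ty":-0.05,"tz":0,"wx":0,"wy":0,"wz":0},{"tx":0.045,"ty":-0.055,"tz":0,"wx":0,"wy":0,"wz":0},{"tx":0.045,"ty":-0.055,"tz":0,"wx":0,"wy":0,"wz":0},{"tx":0.045,"ty":-0.055,"tz":0,"wx":0,"wy":0,"wz":0},{"tx":0.045,"ty":-0.055,"tz":0,"wx":0,"wy":0,"wz":0},{"tx":0.045,"ty":-0.055,"tz":0,"wx":0,"wy":0,"wz":0},{"tx":0.045,"ty":-0.055,"tz":0,"wx":0,"wy":0,"wz":0},{"tx":0.04,"ty":-0.05,"tz":0,"wx":0,"wy":0,"wz":0},{"tx":0.03,"ty":-0.04,"tz":0,"wx":0,"wy":0,"wz":0}])

```text
t: 34.9
tool_pos: [700.0, -7.6, 275.9]
eef_rot: [-101.1, -2.5, -13.6]
wrist_force: [-0.5, -1.0, -0.5]
gripper_width: 17.4
```

Emit:
arm_command(commands=[{"tx":0.01,"ty":-0.02,"tz":0,"wx":0,"wy":0,"wz":0},{"tx":0,"ty":0,"tz":0,"wx":0,"wy":0,"wz":0},{"tx":0,"ty":0,"tz":0,"wx":0,"wy":0,"wz":0},{"tx":0,"ty":0,"tz":0,"wx":0,"wy":0,"wz":0},{"tx":0,"ty":0,"tz":0,"wx":0,"wy":0,"wz":0}])

```text
t: 35.32
tool_pos: [704.0, -13.3, 278.3]
eef_rot: [-101.0, -2.6, -13.4]
wrist_force: [0.8, 0.9, -0.4]
gripper_width: 17.3
```

```bash
python3 - <<'E'
from h import *
o=r.observe(); p=o['tool_pos'];print(p,o['eef_rot'],o['wrist_force'])
S=grab('scene','s23');D=grab('side','d23');W=grab('wrist','w23')
u,v=proj(S,[[709.5,-17.2,130]])[0];a,b=proj(D,[[709.5,-17.2,130]])[0]; print(u,v,a,b)
u,v,a,b=int(u),int(v),int(a),int(b)
cv2.imwrite('pics/k23.png',np.hstack([cv2.resize(S['image'][v-40:v+40,u-40:u+40],(400,400),interpolation=cv2.INTER_CUBIC),cv2.resize(D['image'][b-40:b+40,a-40:a+40],(400,400),interpolation=cv2.INTER_CUBIC)]))
E
```

```text
[704.01538044 -13.28894313 278.28133542] [-100.98151188   -2.64614671  -13.39316614] [ 0.81248917  0.92663813 -0.37087659]
296.75629869622395 288.1226131649595 246.67879548827221 234.25972922088184
```

```bash
python3 - <<'E'
from h import *
S=grab('scene');D=grab('side')
print('hole',tri(S,(298,292.4),D,(248.6,242)), cast(S,[(298,292.4)],110),cast(D,[(248.6,242)],110))
print('tip',tri(S,(298.6,285.0),D,(246,227.8)))
# stem axis directions vs vertical
t=tri(S,(298.6,285.0),D,(246,227.8))[0]
for z in (0,80): print(proj(S,[t+[0,0,z]]),proj(D,[t+[0,0,z]]))
cv2.imwrite('pics/k24.png',np.hstack([cv2.resize(S['image'][220:300,258:338],(400,400),interpolation=cv2.INTER_CUBIC),cv2.resize(D['image'][160:240,206:286],(400,400),interpolation=cv2.INTER_CUBIC)]))
E
```

```text
hole (array([707.44449173, -17.56874178, 106.29542632]), np.float64(0.83113371049576)) [[708.94365691 -16.12041915 110.        ]] [[705.79154743 -14.58903705 110.        ]]
tip (array([708.74428726, -12.29453566, 152.50850605]), np.float64(3.0480415733980255))
[[298.40389022 284.20269009]] [[245.44804212 228.26998871]]
[[295.72472557 264.89307834]] [[242.41210091 199.59048576]]
```

Emit:
arm_command(commands=[{"tx":0.007,"ty":-0.008,"tz":0,"wx":0.038,"wy":0.049,"wz":0},{"tx":0.007,"ty":-0.008,"tz":0,"wx":0.038,"wy":0.049,"wz":0},{"tx":0,"ty":0,"tz":-0.02,"wx":0,"wy":0,"wz":0},{"tx":0,"ty":0,"tz":-0.02,"wx":0,"wy":0,"wz":0},{"tx":0,"ty":0,"tz":0,"wx":0,"wy":0,"wz":0},{"tx":0,"ty":0,"tz":0,"wx":0,"wy":0,"wz":0},{"tx":0,"ty":0,"tz":0,"wx":0,"wy":0,"wz":0},{"tx":0,"ty":0,"tz":0,"wx":0,"wy":0,"wz":0}])

```text
t: 36.23
tool_pos: [711.6, -22.6, 258.8]
eef_rot: [-99.5, 0.5, -13.5]
wrist_force: [-0.6, 0.4, -0.1]
gripper_width: 16.9
```

```bash
python3 - <<'E'
from h import *
o=r.observe(); p=o['tool_pos'];print(p,o['eef_rot'],o['wrist_force'])
S=grab('scene','s25');D=grab('side','d25');W=grab('wrist','w25')
cv2.imwrite('pics/k25.png',np.hstack([cv2.resize(S['image'][240:320,258:338],(400,400),interpolation=cv2.INTER_CUBIC),cv2.resize(D['image'][180:260,206:286],(400,400),interpolation=cv2.INTER_CUBIC)]))
cv2.imwrite('pics/k25w.png',cv2.resize(W['image'][120:320,220:420],(600,600),interpolation=cv2.INTER_CUBIC))
E
```

```text
[711.56470104 -22.6214863  258.80302456] [-99.53694093   0.51961118 -13.49211429] [-0.61231571  0.43168608 -0.1452978 ]
```

Emit:
arm_command(commands=[{"tx":-0.004,"ty":-0.002,"tz":0,"wx":-0.04,"wy":0,"wz":0},{"tx":0,"ty":-0.003,"tz":-0.03,"wx":0,"wy":0,"wz":0},{"tx":0,"ty":0,"tz":-0.03,"wx":0,"wy":0,"wz":0},{"tx":0,"ty":0,"tz":-0.02,"wx":0,"wy":0,"wz":0},{"tx":0,"ty":0,"tz":0,"wx":0,"wy":0,"wz":0},{"tx":0,"ty":0,"tz":0,"wx":0,"wy":0,"wz":0}])

```text
t: 36.88
tool_pos: [709.0, -25.5, 217.5]
eef_rot: [-100.7, 0.4, -13.5]
wrist_force: [-0.3, 0.6, 0.1]
gripper_width: 17.3
```

```bash
python3 - <<'E'
from h import *
o=r.observe(); p=o['tool_pos'];print(p,o['eef_rot'],o['wrist_force'])
S=grab('scene');D=grab('side');W=grab('wrist','w26')
cv2.imwrite('pics/k26.png',np.hstack([cv2.resize(S['image'][240:320,258:338],(400,400),interpolation=cv2.INTER_CUBIC),cv2.resize(D['image'][180:260,206:286],(400,400),interpolation=cv2.INTER_CUBIC)]))
E
```

```text
[709.01725356 -25.46771078 217.46543835] [-100.69984704    0.39929923  -13.5211386 ] [-0.29691734  0.6287665   0.07123555]
```

Emit:
arm_command(commands=[{"tx":0,"ty":0.007,"tz":0,"wx":0,"wy":0,"wz":0},{"tx":0,"ty":0,"tz":-0.03,"wx":0,"wy":0,"wz":0},{"tx":0,"ty":0,"tz":-0.04,"wx":0,"wy":0,"wz":0},{"tx":0,"ty":0,"tz":-0.03,"wx":0,"wy":0,"wz":0},{"tx":0,"ty":0,"tz":-0.02,"wx":0,"wy":0,"wz":0},{"tx":0,"ty":0,"tz":0,"wx":0,"wy":0,"wz":0},{"tx":0,"ty":0,"tz":0,"wx":0,"wy":0,"wz":0}])

```text
t: 37.62
tool_pos: [708.9, -22.0, 157.0]
eef_rot: [-100.7, 0.4, -13.5]
wrist_force: [-0.3, -0.8, -1.6]
gripper_width: 17.3
```

```bash
python3 - <<'E'
from h import *
o=r.observe(); p=o['tool_pos'];print(p,o['eef_rot'],o['wrist_force'])
S=grab('scene');D=grab('side');W=grab('wrist','w26')
cv2.imwrite('pics/k27.png',np.hstack([cv2.resize(S['image'][240:320,258:338],(400,400),interpolation=cv2.INTER_CUBIC),cv2.resize(D['image'][180:260,206:286],(400,400),interpolation=cv2.INTER_CUBIC)]))
E
```

```text
[708.88487714 -22.02650933 156.9831253 ] [-100.68549036    0.4258587   -13.52843166] [-0.31401719 -0.83157655 -1.62765202]
```

Emit:
arm_command(commands=[{"tx":0,"ty":0,"tz":-0.016,"wx":0,"wy":0,"wz":0},{"tx":0,"ty":0,"tz":-0.012,"wx":0,"wy":0,"wz":0},{"tx":0,"ty":0,"tz":0,"wx":0,"wy":0,"wz":0},{"tx":0,"ty":0,"tz":0,"wx":0,"wy":0,"wz":0}])

```text
t: 38.1
tool_pos: [709.0, -22.0, 143.2]
eef_rot: [-100.7, 0.4, -13.5]
wrist_force: [0.2, 1.0, -1.3]
gripper_width: 16.9
```

Emit:
arm_command(commands=[{"tx":0,"ty":0,"tz":-0.004,"wx":0,"wy":0,"wz":0},{"tx":0,"ty":0,"tz":0,"wx":0,"wy":0,"wz":0},{"tx":0,"ty":0,"tz":0,"wx":0,"wy":0,"wz":0}])

```text
t: 38.35
tool_pos: [709.6, -22.0, 142.3]
eef_rot: [-100.7, 0.3, -13.5]
wrist_force: [-0.3, -0.1, -1.2]
gripper_width: 17.0
```

```bash
python3 - <<'E'
from h import *
o=r.observe(); p=o['tool_pos'];print(p,o['eef_rot'],o['wrist_force'])
S=grab('scene');D=grab('side');W=grab('wrist','w26')
cv2.imwrite('pics/k28.png',np.hstack([cv2.resize(S['image'][240:320,258:338],(400,400),interpolation=cv2.INTER_CUBIC),cv2.resize(D['image'][180:260,206:286],(400,400),interpolation=cv2.INTER_CUBIC)]))
E
```

```text
[709.63332656 -22.01443372 142.33087559] [-100.65118329    0.29511333  -13.53031361] [-0.31874744 -0.12092799 -1.1920463 ]
```

Emit:
arm_command(commands=[{"tx":0,"ty":0,"tz":-0.004,"wx":0,"wy":0,"wz":0},{"tx":0,"ty":0,"tz":0,"wx":0,"wy":0,"wz":0},{"tx":0,"ty":0,"tz":0,"wx":0,"wy":0,"wz":0}])

```text
t: 38.75
tool_pos: [710.0, -22.1, 141.3]
eef_rot: [-100.6, 0.2, -13.5]
wrist_force: [-1.7, 0.0, 5.2]
gripper_width: 17.7
```

Emit:
arm_command(commands=[{"tx":0,"ty":0,"tz":0,"wx":0,"wy":0,"wz":0},{"tx":0,"ty":0,"tz":0,"wx":0,"wy":0,"wz":0},{"tx":0,"ty":0,"tz":0,"wx":0,"wy":0,"wz":0},{"tx":0,"ty":0,"tz":0,"wx":0,"wy":0,"wz":0},{"tx":0,"ty":0,"tz":0,"wx":0,"wy":0,"wz":0},{"tx":0,"ty":0,"tz":0,"wx":0,"wy":0,"wz":0}], claw=-0.2)

```text
t: 39.25
tool_pos: [709.5, -22.0, 140.1]
eef_rot: [-100.7, 0.3, -13.5]
wrist_force: [0.1, -0.6, -0.7]
gripper_width: 51.0
```

```bash
python3 - <<'E'
from h import *
o=r.observe(); p=o['tool_pos'];print(p,o['eef_rot'],o['wrist_force'],o['gripper_width'])
S=grab('scene');D=grab('side');W=grab('wrist','w29')
cv2.imwrite('pics/k29.png',np.hstack([cv2.resize(S['image'][240:320,258:338],(400,400),interpolation=cv2.INTER_CUBIC),cv2.resize(D['image'][180:260,206:286],(400,400),interpolation=cv2.INTER_CUBIC)]))
E
```

```text
[709.52704558 -22.01275584 140.09135734] [-100.65463655    0.31228859  -13.5275807 ] [ 0.1246933  -0.59116905 -0.71905605] 50.983137936593934
```

Emit:
arm_command(commands=[{"tx":0.0015,"ty":0.006,"tz":0.033,"wx":0,"wy":0,"wz":0},{"tx":0.003,"ty":0.0125,"tz":0.069,"wx":0,"wy":0,"wz":0},{"tx":0.003,"ty":0.0125,"tz":0.069,"wx":0,"wy":0,"wz":0},{"tx":0,"ty":0,"tz":0.08,"wx":0,"wy":0,"wz":0},{"tx":-0.02,"ty":-0.04,"tz":0.05,"wx":0.12,"wy":-0.029,"wz":0},{"tx":-0.04,"ty":-0.06,"tz":0,"wx":0.12,"wy":-0.029,"wz":0},{"tx":-0.04,"ty":-0.06,"tz":0,"wx":0.12,"wy":-0.029,"wz":0},{"tx":-0.04,"ty":-0.06,"tz":0,"wx":0,"wy":0,"wz":0},{"tx":-0.04,"ty":-0.06,"tz":0,"wx":0,"wy":0,"wz":0},{"tx":-0.03,"ty":-0.05,"tz":0,"wx":0,"wy":0,"wz":0}])

```text
t: 40.23
tool_pos: [606.6, -173.9, 291.2]
eef_rot: [-90.1, 0.3, -13.6]
wrist_force: [0.8, -0.2, 0.2]
gripper_width: 51.2
```

Emit:
arm_command(commands=[{"tx":-0.02,"ty":-0.06,"tz":0,"wx":0,"wy":0,"wz":0},{"tx":-0.01,"ty":-0.05,"tz":0,"wx":0,"wy":0,"wz":0},{"tx":0,"ty":0,"tz":0,"wx":0,"wy":0,"wz":0},{"tx":0,"ty":0,"tz":0,"wx":0,"wy":0,"wz":0},{"tx":0,"ty":0,"tz":0,"wx":0,"wy":0,"wz":0}])

```text
t: 40.65
tool_pos: [593.5, -226.2, 290.8]
eef_rot: [-90.0, 0.3, -13.5]
wrist_force: [-0.3, -0.1, -0.1]
gripper_width: 51.4
```

```bash
python3 - <<'E'
from h import *
o=r.observe(); p=o['tool_pos'];print(o['t'],p,o['eef_rot'],o['wrist_force'],o['gripper_width'])
S=grab('scene','s30');D=grab('side','d30');W=grab('wrist','w30')
E
```

```text
40.65 [ 593.45148381 -226.20424587  290.81000609] [-90.01583713   0.27977026 -13.49296748] [-0.34277902 -0.13174908 -0.14475666] 51.36634348855562
```

```bash
python3 - <<'E'
from h import *
W=grab('wrist');S=grab('scene');D=grab('side')
cv2.imwrite('pics/k31.png',cv2.resize(W['image'][90:290,200:400],(600,600),interpolation=cv2.INTER_CUBIC))
def out(d,c,z,R,f):
    for _ in range(3):
        P=outer(d,c,z,R,f,red)
        if len(P)<20: return None
        c,e=circ(P,R)
    return np.round(c,1),round(e,2),len(P),np.round(circ(P)[0],1)
for d in (W,S,D): 
    print(d['n'],'warmer z15',out(d,(573,-210),15,110,dark),'z0',out(d,(573,-210),0,110,dark))
    print('   mat',out(d,(540,274),15,110,cork),'rim',rim(d,(536,279)) if d is not W else '')
print('lid',rim(W,(582,-207),42,77,3,8,40))
E
```

```text
wrist warmer z15 (array([ 567.4, -215.5]), np.float64(1.99), 146, array([ 568.6, -215.3,  107.9])) z0 (array([ 567.8, -217.1]), np.float64(1.73), 142, array([ 567.1, -217.7,  111.8]))
   mat None rim 
scene warmer z15 (array([ 570.2, -213.1]), np.float64(1.04), 118, array([ 570.3, -213.2,  109.5])) z0 (array([ 564. , -220.5]), np.float64(1.37), 122, array([ 563.8, -220.3,  111.2]))
   mat (array([541.7, 274.6]), np.float64(0.77), 102, array([542.4, 274.6, 109.4])) rim (array([534.8, 278.5]), np.float64(0.61), 120)
side warmer z15 (array([ 566.4, -209.9]), np.float64(2.3), 113, array([ 566.5, -210.1,  111.8])) z0 (array([ 569.6, -222.8]), np.float64(3.26), 102, array([ 569.9, -225.3,  113.5]))
   mat (array([538.1, 277.8]), np.float64(0.84), 98, array([537.9, 278.4, 109.4])) rim (array([535. , 278.3]), np.float64(0.66), 120)
lid (array([ 578.6, -216.6]), np.float64(0.51), 120)
```

```bash
python3 - <<'E'
from h import *
W=grab('wrist');S=grab('scene');D=grab('side')
f=lambda u,v:(200+u/3,90+v/3)
K=[f(320,296),f(371,348),f(323,405),f(270,355)]
T=cast(W,K,105);print(T.round(1).tolist(),T.mean(0).round(1))
e=np.diff(np.vstack([T,T[:1]]),axis=0)[:,:2];print(np.hypot(*e.T).round(1),np.degrees(np.arctan2(e[:,1],e[:,0])).round(1))
print('lid W',rim(W,(580,-212),42,77,3,8,40),'S',rim(S,(580,-210),42,77,3,8,40),'D',rim(D,(580,-210),42,77,3,8,40))
def far(d,c,z,R,f):
    for _ in range(4):
        P=outer(d,c,z,R,f,red); v=np.array(c)-d['o'][:2]; v=v/np.linalg.norm(v)
        k=((P-c)@v)/R>0.1; P2=P[k]; c,e=circ(P2,R)
    return np.round(c,1),round(e,2),k.sum(),np.round(circ(P2)[0],1)
for d in (W,S,D):
    print(d['n'],d['o'].round(),'warmer',far(d,(570,-212),15,110,dark))
    if d is not W: print('  mat',far(d,(540,274),15,110,cork))
cv2.imwrite('pics/k32.png',np.hstack([cv2.resize(S['image'][165:275,210:320],(400,400),interpolation=cv2.INTER_CUBIC),cv2.resize(D['image'][170:270,280:400],(480,400),interpolation=cv2.INTER_CUBIC)]))
E
```

```text
[[583.8, -199.1, 105.0], [594.9, -218.0, 105.0], [576.6, -231.9, 105.0], [564.8, -213.0, 105.0]] [ 580.  -215.5  105. ]
[21.9 22.9 22.2 23.5] [ -59.6 -142.8  122.1   36.2]
lid W (array([ 578.7, -216.6]), np.float64(0.52), 120) S (array([ 578.5, -216.1]), np.float64(0.54), 88) D (array([ 577.9, -215.9]), np.float64(0.75), 80)
wrist [ 611. -152.  433.] warmer (array([ 569.7, -213.1]), np.float64(0.73), np.int64(55), array([ 568.5, -215.3,  107.9]))
scene [992. 247. 987.] warmer (array([ 570.2, -213.2]), np.float64(0.98), np.int64(53), array([ 568.6, -215.3,  107.8]))
  mat (array([541.5, 274.3]), np.float64(0.56), np.int64(20), array([539.7, 274.5, 109.3]))
side [ 343.  830. 1025.] warmer (array([ 567.5, -213.7]), np.float64(1.57), np.int64(57), array([ 568.1, -217.1,  107.5]))
  mat (array([538.2, 277.1]), np.float64(0.56), np.int64(21), array([539.4, 273.6, 108.6]))
```

Emit:
arm_command(commands=[{"tx":-0.015,"ty":0.01,"tz":-0.02,"wx":0,"wy":0,"wz":0.2},{"tx":-0.014,"ty":0.01,"tz":-0.04,"wx":0,"wy":0,"wz":0.22},{"tx":0,"ty":0,"tz":-0.04,"wx":0,"wy":0,"wz":0.22},{"tx":0,"ty":0,"tz":-0.04,"wx":0,"wy":0,"wz":0.22},{"tx":0,"ty":0,"tz":-0.02,"wx":0,"wy":0,"wz":0.22},{"tx":0,"ty":0,"tz":0,"wx":0,"wy":0,"wz":0.22},{"tx":0,"ty":0,"tz":0,"wx":0,"wy":0,"wz":0.22},{"tx":0,"ty":0,"tz":0,"wx":0,"wy":0,"wz":0.12},{"tx":0,"ty":0,"tz":0,"wx":0,"wy":0,"wz":0},{"tx":0,"ty":0,"tz":0,"wx":0,"wy":0,"wz":0}])

```text
t: 41.93
tool_pos: [578.9, -216.4, 210.8]
eef_rot: [-90.0, 0.3, 33.4]
wrist_force: [-0.2, -0.2, 0.6]
gripper_width: 51.1
```

```bash
python3 - <<'E'
from h import *
o=r.observe(); p=o['tool_pos'];print(o['t'],p,o['eef_rot'],o['gripper_width'],o['joints'].round())
W=grab('wrist','w33')
print('lid W',rim(W,(579,-216),42,77,3,8,40))
E
```

```text
41.9333 [ 578.88979349 -216.44073839  210.82764599] [-90.04403991   0.28132701  33.38510502] 51.13217858805075 [-25.  11.  84.  -0.  86. -58.]
lid W (array([ 578.3, -216.8]), np.float64(0.71), 120)
```

Emit:
arm_command(commands=[{"tx":0,"ty":0,"tz":-0.05,"wx":0,"wy":0,"wz":0},{"tx":0,"ty":0,"tz":-0.06,"wx":0,"wy":0,"wz":0},{"tx":0,"ty":0,"tz":-0.06,"wx":0,"wy":0,"wz":0},{"tx":0,"ty":0,"tz":-0.05,"wx":0,"wy":0,"wz":0},{"tx":0,"ty":0,"tz":-0.03,"wx":0,"wy":0,"wz":0},{"tx":0,"ty":0,"tz":-0.008,"wx":0,"wy":0,"wz":0},{"tx":0,"ty":0,"tz":0,"wx":0,"wy":0,"wz":0},{"tx":0,"ty":0,"tz":0,"wx":0,"wy":0,"wz":0}])

```text
t: 42.65
tool_pos: [579.5, -216.8, 82.9]
eef_rot: [-90.1, 0.2, 33.5]
wrist_force: [-0.4, -0.4, 0.8]
gripper_width: 51.4
```

Emit:
arm_command(commands=[{"tx":0,"ty":0,"tz":0,"wx":0,"wy":0,"wz":0},{"tx":0,"ty":0,"tz":0,"wx":0,"wy":0,"wz":0},{"tx":0,"ty":0,"tz":0,"wx":0,"wy":0,"wz":0},{"tx":0,"ty":0,"tz":0,"wx":0,"wy":0,"wz":0},{"tx":0,"ty":0,"tz":0,"wx":0,"wy":0,"wz":0},{"tx":0,"ty":0,"tz":0,"wx":0,"wy":0,"wz":0},{"tx":0,"ty":0,"tz":0,"wx":0,"wy":0,"wz":0}], claw=1)

```text
t: 43.23
tool_pos: [580.1, -217.0, 83.9]
eef_rot: [-90.2, 0.2, 33.5]
wrist_force: [-0.1, 0.4, 6.2]
gripper_width: 22.6
```

```bash
python3 - <<'E'
from h import *
S=grab('scene');D=grab('side')
print('screwdriver S',cast(S,[(379,197),(355,170),(335,148)],8).round().tolist())
print('partsbox',cast(S,[(243,125)],25).round(),cast(D,[(426,180)],25).round(),'switch',cast(S,[(298,186)],10).round())
E
```

```text
screwdriver S [[364.0, -27.0, 8.0], [326.0, -119.0, 8.0], [293.0, -200.0, 8.0]]
partsbox [[ 372. -438.   25.]] [[ 362. -435.   25.]] switch [[ 445. -210.   10.]]
```

Emit:
arm_command(commands=[{"tx":0,"ty":0,"tz":0.03,"wx":0,"wy":0,"wz":0},{"tx":0,"ty":0,"tz":0.05,"wx":0,"wy":0,"wz":0},{"tx":0,"ty":0,"tz":0.04,"wx":0,"wy":0,"wz":0},{"tx":-0.02,"ty":-0.015,"tz":0,"wx":0,"wy":0,"wz":0},{"tx":-0.05,"ty":-0.037,"tz":0,"wx":0,"wy":0,"wz":0},{"tx":-0.06,"ty":-0.044,"tz":0,"wx":0,"wy":0,"wz":0},{"tx":-0.06,"ty":-0.044,"tz":0,"wx":0,"wy":0,"wz":0},{"tx":-0.05,"ty":-0.037,"tz":0,"wx":0,"wy":0,"wz":0},{"tx":-0.03,"ty":-0.022,"tz":0,"wx":0,"wy":0,"wz":0},{"tx":-0.01,"ty":-0.007,"tz":0,"wx":0,"wy":0,"wz":0}])

```text
t: 44.17
tool_pos: [435.2, -321.2, 140.4]
eef_rot: [-90.0, 0.4, 33.3]
wrist_force: [0.2, 0.3, -3.3]
gripper_width: 22.6
```

Emit:
arm_command(commands=[{"tx":0,"ty":0,"tz":0,"wx":0,"wy":0,"wz":0},{"tx":0,"ty":0,"tz":-0.04,"wx":0,"wy":0,"wz":0},{"tx":0,"ty":0,"tz":-0.05,"wx":0,"wy":0,"wz":0},{"tx":0,"ty":0,"tz":-0.03,"wx":0,"wy":0,"wz":0},{"tx":0,"ty":0,"tz":-0.018,"wx":0,"wy":0,"wz":0},{"tx":0,"ty":0,"tz":0,"wx":0,"wy":0,"wz":0},{"tx":0,"ty":0,"tz":0,"wx":0,"wy":0,"wz":0}])

```text
t: 44.75
tool_pos: [439.3, -319.0, 72.6]
eef_rot: [-90.0, 0.3, 33.6]
wrist_force: [0.0, -1.2, -2.4]
gripper_width: 22.6
```

Emit:
arm_command(commands=[{"tx":0,"ty":0,"tz":-0.005,"wx":0,"wy":0,"wz":0},{"tx":0,"ty":0,"tz":-0.003,"wx":0,"wy":0,"wz":0},{"tx":0,"ty":0,"tz":0,"wx":0,"wy":0,"wz":0},{"tx":0,"ty":0,"tz":0,"wx":0,"wy":0,"wz":0}])

```text
t: 45.08
tool_pos: [439.1, -319.7, 69.2]
eef_rot: [-90.1, 0.3, 33.5]
wrist_force: [0.0, -0.3, -2.0]
gripper_width: 22.8
```

Emit:
arm_command(commands=[{"tx":0,"ty":0,"tz":0,"wx":0,"wy":0,"wz":0},{"tx":0,"ty":0,"tz":0,"wx":0,"wy":0,"wz":0},{"tx":0,"ty":0,"tz":0,"wx":0,"wy":0,"wz":0},{"tx":0,"ty":0,"tz":0,"wx":0,"wy":0,"wz":0},{"tx":0,"ty":0,"tz":0.04,"wx":0,"wy":0,"wz":0},{"tx":0,"ty":0,"tz":0.07,"wx":0,"wy":0,"wz":0},{"tx":0,"ty":0,"tz":0.08,"wx":0,"wy":0,"wz":0},{"tx":0,"ty":0,"tz":0.08,"wx":0,"wy":0,"wz":0},{"tx":0,"ty":0,"tz":0.08,"wx":0,"wy":0,"wz":0}], claw=-0.2)

```text
t: 45.83
tool_pos: [438.5, -319.3, 245.7]
eef_rot: [-90.0, 0.3, 33.5]
wrist_force: [1.5, -1.0, 1.2]
gripper_width: 51.2
```

```bash
python3 - <<'E'
from h import *
o=r.observe(); p=o['tool_pos'];print(o['t'],p,o['eef_rot'],o['gripper_width'],o['joints'].round())
S=grab('scene','s34');D=grab('side','d34')
E
```

```text
45.8333 [ 438.52703322 -319.26771232  245.69298082] [-90.03787382   0.28346128  33.50925416] 51.16133894951333 [-41.  -2.  93.  -0.  88. -75.]
```

Emit:
arm_command(commands=[{"tx":0,"ty":0.03,"tz":0,"wx":0,"wy":0,"wz":-0.1},{"tx":0.002,"ty":0.06,"tz":0,"wx":0,"wy":0,"wz":-0.15},{"tx":0.002,"ty":0.08,"tz":0,"wx":0,"wy":0,"wz":-0.15},{"tx":0.002,"ty":0.08,"tz":0,"wx":0,"wy":0,"wz":-0.15},{"tx":0.002,"ty":0.08,"tz":0,"wx":0,"wy":0,"wz":-0.15},{"tx":0.002,"ty":0.08,"tz":0,"wx":0,"wy":0,"wz":-0.15},{"tx":0.002,"ty":0.08,"tz":0,"wx":0,"wy":0,"wz":-0.15},{"tx":0.002,"ty":0.08,"tz":0,"wx":0,"wy":0,"wz":-0.17},{"tx":0.002,"ty":0.08,"tz":0,"wx":0,"wy":0,"wz":0},{"tx":0.002,"ty":0.08,"tz":0,"wx":0,"wy":0,"wz":0}])

```text
t: 46.77
tool_pos: [447.6, 47.3, 244.1]
eef_rot: [-90.0, 0.2, -0.1]
wrist_force: [1.6, -0.1, 0.2]
gripper_width: 51.5
```

Emit:
arm_command(commands=[{"tx":0.002,"ty":0.08,"tz":0,"wx":0,"wy":0,"wz":0},{"tx":0.002,"ty":0.08,"tz":0,"wx":0,"wy":0,"wz":0},{"tx":0.002,"ty":0.08,"tz":0,"wx":0,"wy":0,"wz":0},{"tx":0.002,"ty":0.08,"tz":0,"wx":0,"wy":0,"wz":0},{"tx":0.002,"ty":0.07,"tz":0,"wx":0,"wy":0,"wz":0},{"tx":0,"ty":0.04,"tz":0,"wx":0,"wy":0,"wz":0},{"tx":0,"ty":0,"tz":0,"wx":0,"wy":0,"wz":0},{"tx":0,"ty":0,"tz":0,"wx":0,"wy":0,"wz":0},{"tx":0,"ty":0,"tz":0,"wx":0,"wy":0,"wz":0}])

```text
t: 47.52
tool_pos: [452.8, 260.0, 243.6]
eef_rot: [-90.1, 0.3, 0.0]
wrist_force: [0.3, -0.3, -0.5]
gripper_width: 51.1
```

```bash
python3 - <<'E'
from h import *
o=r.observe(); p=o['tool_pos'];print(o['t'],p,o['eef_rot'],o['gripper_width'],o['joints'].round())
S=grab('scene');D=grab('side');W=grab('wrist','w35')
print([rim(d,(535,278)) for d in (W,S,D)])
def far(d,c,z,R,f):
    for _ in range(4):
        P=outer(d,c,z,R,f,red); v=np.array(c)-d['o'][:2]; v=v/np.linalg.norm(v)
        k=((P-c)@v)/R>0.1; P2=P[k]; c,e=circ(P2,R)
    return np.round(c,1),round(e,2),k.sum(),np.round(circ(P2)[0],1)
for R in (110,108.7): print('mat W',far(W,(540,274),15,R,cork)); print('warmer S',far(S,(570,-213),15,R,dark),far(D,(570,-213),15,R,dark))
E
```

```text
47.5167 [452.82514054 259.97550167 243.59921047] [-9.00764514e+01  2.91248882e-01  4.70757654e-03] 51.12596221713454 [24. -5. 96.  0. 89. 24.]
[(array([532. , 277.6]), np.float64(2.62), 120), (array([535.5, 278.3]), np.float64(0.6), 87), (array([535.2, 278. ]), np.float64(0.58), 74)]h.py:30: RuntimeWarning: Mean of empty slice.
  P=np.asarray(P)[:,:2]; c0=P.mean(0)
  ret = um.true_divide(
Traceback (most recent call last):
  File "h.py", line 32, in circ
    q0=list(c0)+([] if rad else [50]); s=least_squares(f,q0,loss='soft_l1',f_scale=1.)
                                         ~~~~~~~~~~~~~^^^^^^^^^^^^^^^^^^^^^^^^^^^^^^^^
ValueError: Initial guess is outside of provided bounds
```

Emit:
arm_command(commands=[{"tx":0.001,"ty":0.018,"tz":-0.03,"wx":0,"wy":0,"wz":0},{"tx":0.002,"ty":0.018,"tz":-0.06,"wx":0,"wy":0,"wz":0},{"tx":0,"ty":0,"tz":-0.06,"wx":0,"wy":0,"wz":0},{"tx":0,"ty":0,"tz":-0.06,"wx":0,"wy":0,"wz":0},{"tx":0,"ty":0,"tz":-0.04,"wx":0,"wy":0,"wz":0},{"tx":0,"ty":0,"tz":0,"wx":0,"wy":0,"wz":0},{"tx":0,"ty":0,"tz":0,"wx":0,"wy":0,"wz":0}])

```text
t: 48.25
tool_pos: [453.7, 277.3, 118.1]
eef_rot: [-90.1, 0.4, -0.1]
wrist_force: [0.2, -0.3, 0.6]
gripper_width: 51.2
```

```bash
python3 - <<'E'
from h import *
o=r.observe(); p=o['tool_pos'];print(o['t'],p,o['eef_rot'],o['gripper_width'])
S=grab('scene');D=grab('side');W=grab('wrist','w36')
print([rim(d,(535,278)) for d in (S,D)])
cv2.imwrite('pics/k36.png',np.hstack([cv2.resize(S['image'][240:360,420:560],(420,360),interpolation=cv2.INTER_CUBIC),cv2.resize(D['image'][330:430,250:370],(380,360),interpolation=cv2.INTER_CUBIC)]))
E
```

```text
48.25 [453.73370804 277.28979139 118.08766608] [-9.01107461e+01  4.14264146e-01 -8.22040427e-02] 51.21705760720788
[(array([535. , 278.8]), np.float64(0.7), 103), (array([534.6, 278.2]), np.float64(0.76), 75)]
```

Emit:
arm_command(commands=[{"tx":0,"ty":0.001,"tz":-0.04,"wx":0,"wy":0,"wz":0},{"tx":0,"ty":0.001,"tz":-0.04,"wx":0,"wy":0,"wz":0},{"tx":0,"ty":0,"tz":-0.025,"wx":0,"wy":0,"wz":0},{"tx":0,"ty":0,"tz":-0.015,"wx":0,"wy":0,"wz":0},{"tx":0,"ty":0,"tz":0,"wx":0,"wy":0,"wz":0},{"tx":0,"ty":0,"tz":0,"wx":0,"wy":0,"wz":0}])

```text
t: 48.9
tool_pos: [454.7, 279.6, 59.4]
eef_rot: [-90.0, 0.3, -0.0]
wrist_force: [-0.2, 1.2, 1.0]
gripper_width: 51.2
```

Emit:
arm_command(commands=[{"tx":0,"ty":0,"tz":0,"wx":0,"wy":0,"wz":0},{"tx":0,"ty":0,"tz":0,"wx":0,"wy":0,"wz":0},{"tx":0,"ty":0,"tz":0,"wx":0,"wy":0,"wz":0},{"tx":0,"ty":0,"tz":0,"wx":0,"wy":0,"wz":0},{"tx":0,"ty":0,"tz":0,"wx":0,"wy":0,"wz":0},{"tx":0,"ty":0,"tz":0,"wx":0,"wy":0,"wz":0},{"tx":0,"ty":0,"tz":0,"wx":0,"wy":0,"wz":0},{"tx":0,"ty":0,"tz":0,"wx":0,"wy":0,"wz":0}], claw=1)

```text
t: 49.57
tool_pos: [455.3, 279.8, 59.9]
eef_rot: [-90.0, 0.2, -0.0]
wrist_force: [0.3, -0.6, 5.9]
gripper_width: 7.5
```

Emit:
arm_command(commands=[{"tx":0,"ty":0,"tz":0.01,"wx":0,"wy":0,"wz":0},{"tx":0,"ty":0,"tz":0.015,"wx":0,"wy":0,"wz":0},{"tx":0,"ty":0,"tz":0.015,"wx":0,"wy":0,"wz":0},{"tx":0,"ty":0,"tz":0,"wx":0,"wy":0,"wz":0},{"tx":0,"ty":0,"tz":0,"wx":0,"wy":0,"wz":0}])

```text
t: 49.98
tool_pos: [454.2, 279.5, 79.0]
eef_rot: [-90.0, 0.3, -0.0]
wrist_force: [-0.8, -0.9, -6.2]
gripper_width: 7.5
```

```bash
python3 - <<'E'
from h import *
o=r.observe(); p=o['tool_pos'];print(o['t'],p,o['eef_rot'],o['gripper_width'],o['wrist_force'],o['moment'])
S=grab('scene','s37');D=grab('side','d37');W=grab('wrist','w37')
cv2.imwrite('pics/k37.png',np.hstack([cv2.resize(S['image'][220:380,400:560],(400,400),interpolation=cv2.INTER_CUBIC),cv2.resize(D['image'][310:470,210:370],(400,400),interpolation=cv2.INTER_CUBIC)]))
E
```

```text
49.9833 [454.17961422 279.45220837  79.02192852] [-9.00417468e+01  2.94004984e-01 -1.14150123e-02] 7.483423494084756 [-0.78803944 -0.86045679 -6.16403904] [0.09742309 0.55581731 0.00591909]
```

Emit:
arm_command(commands=[{"tx":0,"ty":0,"tz":0.012,"wx":0,"wy":0,"wz":0},{"tx":0,"ty":0,"tz":0.02,"wx":0,"wy":0,"wz":0},{"tx":0,"ty":0,"tz":0.02,"wx":0,"wy":0,"wz":0},{"tx":0,"ty":-0.004,"tz":0.016,"wx":0,"wy":0,"wz":0},{"tx":0.001,"ty":-0.012,"tz":0.008,"wx":0,"wy":0,"wz":0},{"tx":0.002,"ty":-0.02,"tz":0,"wx":0,"wy":0,"wz":0},{"tx":0.002,"ty":-0.028,"tz":0,"wx":0,"wy":0,"wz":0},{"tx":0.003,"ty":-0.034,"tz":0,"wx":0,"wy":0,"wz":0},{"tx":0.003,"ty":-0.038,"tz":0,"wx":0,"wy":0,"wz":0},{"tx":0.003,"ty":-0.04,"tz":0,"wx":0,"wy":0,"wz":0}])

```text
t: 50.97
tool_pos: [461.0, 189.9, 116.4]
eef_rot: [-90.1, 0.3, 0.0]
wrist_force: [1.1, -0.2, -7.4]
gripper_width: 7.5
```

Emit:
arm_command(commands=[{"tx":0.003,"ty":-0.04,"tz":0,"wx":0,"wy":0,"wz":0},{"tx":0.003,"ty":-0.04,"tz":0,"wx":0,"wy":0,"wz":0},{"tx":0.003,"ty":-0.04,"tz":0,"wx":0,"wy":0,"wz":0},{"tx":0.003,"ty":-0.04,"tz":0,"wx":0,"wy":0,"wz":0},{"tx":0.003,"ty":-0.04,"tz":0,"wx":0,"wy":0,"wz":0},{"tx":0.003,"ty":-0.04,"tz":0,"wx":0,"wy":0,"wz":0},{"tx":0.003,"ty":-0.04,"tz":0,"wx":0,"wy":0,"wz":0},{"tx":0.003,"ty":-0.04,"tz":0,"wx":0,"wy":0,"wz":0},{"tx":0.003,"ty":-0.04,"tz":0,"wx":0,"wy":0,"wz":0},{"tx":0.003,"ty":-0.04,"tz":0,"wx":0,"wy":0,"wz":0}])

```text
t: 51.8
tool_pos: [475.6, -10.4, 116.5]
eef_rot: [-90.1, 0.3, -0.0]
wrist_force: [-0.2, -0.4, -6.7]
gripper_width: 7.3
```

Emit:
arm_command(commands=[{"tx":0.003,"ty":-0.04,"tz":0,"wx":0,"wy":0,"wz":0},{"tx":0.003,"ty":-0.04,"tz":0,"wx":0,"wy":0,"wz":0},{"tx":0.003,"ty":-0.04,"tz":0,"wx":0,"wy":0,"wz":0},{"tx":0.003,"ty":-0.04,"tz":0,"wx":0,"wy":0,"wz":0},{"tx":0.003,"ty":-0.04,"tz":0,"wx":0,"wy":0,"wz":0},{"tx":0.003,"ty":-0.036,"tz":0,"wx":0,"wy":0,"wz":0},{"tx":0.003,"ty":-0.03,"tz":0,"wx":0,"wy":0,"wz":0},{"tx":0.002,"ty":-0.022,"tz":0,"wx":0,"wy":0,"wz":0},{"tx":0.001,"ty":-0.013,"tz":0,"wx":0,"wy":0,"wz":0},{"tx":0,"ty":-0.005,"tz":0,"wx":0,"wy":0,"wz":0}])

```text
t: 52.63
tool_pos: [487.9, -162.7, 116.6]
eef_rot: [-90.1, 0.3, -0.1]
wrist_force: [0.4, 0.5, -6.1]
gripper_width: 7.5
```

```bash
python3 - <<'E'
from h import *
o=r.observe(); p=o['tool_pos'];print(o['t'],p,o['eef_rot'],o['gripper_width'],o['wrist_force'],o['moment'])
S=grab('scene','s38');D=grab('side','d38');W=grab('wrist','w38')
E
```

```text
52.6333 [ 487.92687026 -162.66217809  116.63462062] [-9.00548312e+01  3.05781169e-01 -7.94177847e-02] 7.458322676103345 [ 0.35375742  0.52113393 -6.08593923] [0.16005113 0.48938302 0.08408673]
```

Emit:
arm_command(commands=[{"tx":0.001,"ty":-0.01,"tz":0,"wx":0,"wy":0,"wz":0},{"tx":0.001,"ty":-0.02,"tz":0,"wx":0,"wy":0,"wz":0},{"tx":0,"ty":-0.03,"tz":0,"wx":0,"wy":0,"wz":0},{"tx":0,"ty":-0.024,"tz":0,"wx":0,"wy":0,"wz":0},{"tx":0,"ty":-0.012,"tz":0,"wx":0,"wy":0,"wz":0},{"tx":0,"ty":-0.004,"tz":0,"wx":0,"wy":0,"wz":0},{"tx":0,"ty":0,"tz":0,"wx":0,"wy":0,"wz":0},{"tx":0,"ty":0,"tz":0,"wx":0,"wy":0,"wz":0}])

```text
t: 53.45
tool_pos: [489.3, -211.3, 116.6]
eef_rot: [-90.0, 0.3, -0.0]
wrist_force: [-0.3, 1.3, -5.6]
gripper_width: 7.4
```

```bash
python3 - <<'E'
from h import *
o=r.observe(); p=o['tool_pos'];print(o['t'],p,o['eef_rot'],o['wrist_force'])
S=grab('scene','s39');D=grab('side','d39')
zr=p[2]-59.9+96
print('crock',[rim(d,(569,-214),85,zr) for d in (S,D)])
S2=dict(S);S2['image']=cv2.imread('pics/s34.png');D2=dict(D);D2['image']=cv2.imread('pics/d34.png')
for nm,a,c in (('warmer',S2,(569,-213)),('warmer',D2,(569,-213)),('mat',S,(540,275)),('mat',D,(540,275))):
    isin=dark if nm=='warmer' else cork
    v=np.array(c)-a['o'][:2]; v=v/np.linalg.norm(v)
    # silhouette model: far side -> top edge z=15, near side -> bottom edge z=0
    from scipy.optimize import least_squares
    Pt=outer(a,c,15,110,isin,red); uv=proj(a,np.c_[Pt,np.full(len(Pt),15.)])
    p15=cast(a,uv,15)[:,:2]; p0=cast(a,uv,0)[:,:2]
    def f(q):
        s15=(p15-q[:2])@v; s0=(p0-q[:2])@v
        far=s15>0
        return np.where(far,np.hypot(*(p15-q[:2]).T),np.hypot(*(p0-q[:2]).T))-(110-q[2])
    s=least_squares(f,[*c,1.0],loss='soft_l1'); print(nm,a['n'],s.x.round(1),np.abs(s.fun).mean().round(2),len(uv))
E
```

```text
53.45 [ 489.25295217 -211.28911307  116.63493293] [-9.00118568e+01  2.98557419e-01 -2.63503567e-02] [-0.30464687  1.34628421 -5.59461259]
crock [(array([ 568.5, -219.1]), np.float64(0.66), 85), (array([ 567.3, -217.6]), np.float64(1.23), 44)]
warmer scene [ 567.9 -215.9    2.5] 0.85 117
warmer side [ 568.2 -216.7    3. ] 1.03 78
mat scene [538.6 274.7   0.9] 0.57 148
mat side [539.5 273.6   1.4] 0.57 137
```

Emit:
arm_command(commands=[{"tx":0,"ty":0,"tz":-0.015,"wx":0,"wy":0,"wz":0},{"tx":0,"ty":0,"tz":-0.025,"wx":0,"wy":0,"wz":0},{"tx":0,"ty":0,"tz":-0.02,"wx":0,"wy":0,"wz":0},{"tx":0,"ty":0,"tz":-0.014,"wx":0,"wy":0,"wz":0},{"tx":0,"ty":0,"tz":-0.006,"wx":0,"wy":0,"wz":0},{"tx":0,"ty":0,"tz":0,"wx":0,"wy":0,"wz":0},{"tx":0,"ty":0,"tz":0,"wx":0,"wy":0,"wz":0},{"tx":0,"ty":0,"tz":0,"wx":0,"wy":0,"wz":0}])

```text
t: 54.22
tool_pos: [489.8, -211.8, 77.3]
eef_rot: [-90.1, 0.2, -0.0]
wrist_force: [0.9, -0.0, -7.2]
gripper_width: 7.3
```

```bash
python3 - <<'E'
from h import *
o=r.observe(); p=o['tool_pos'];print(o['t'],p,o['eef_rot'],o['wrist_force'])
S=grab('scene','s40');D=grab('side','d40')
zr=p[2]-59.9+96; print(zr)
for z in (zr-3,zr,zr+3): print('crock',[rim(d,(568,-216),85,z) for d in (S,D)])
cv2.imwrite('pics/k40.png',np.hstack([cv2.resize(S['image'][140:280,200:340],(400,400),interpolation=cv2.INTER_CUBIC),cv2.resize(D['image'][130:270,270:410],(400,400),interpolation=cv2.INTER_CUBIC)]))
E
```

```text
54.2167 [ 489.78289002 -211.77811254   77.30146393] [-9.00670602e+01  2.34824935e-01 -1.25022824e-02] [ 0.90313665 -0.03728379 -7.23909494]
113.40146392674126
crock [(array([ 567.4, -221.4]), np.float64(0.37), 80), (array([ 568.8, -222.8]), np.float64(1.04), 45)]
crock [(array([ 568.7, -219.6]), np.float64(0.55), 79), (array([ 567.8, -219.6]), np.float64(1.16), 44)]
crock [(array([ 570.2, -217.9]), np.float64(0.72), 80), (array([ 566.9, -216.1]), np.float64(1.32), 44)]
```

Emit:
arm_command(commands=[{"tx":0,"ty":0.004,"tz":0,"wx":0,"wy":0,"wz":0},{"tx":0,"ty":0.003,"tz":-0.004,"wx":0,"wy":0,"wz":0},{"tx":0,"ty":0,"tz":-0.006,"wx":0,"wy":0,"wz":0},{"tx":0,"ty":0,"tz":-0.004,"wx":0,"wy":0,"wz":0},{"tx":0,"ty":0,"tz":0,"wx":0,"wy":0,"wz":0},{"tx":0,"ty":0,"tz":0,"wx":0,"wy":0,"wz":0}])

```text
t: 54.82
tool_pos: [489.6, -208.2, 70.0]
eef_rot: [-90.1, 0.3, -0.0]
wrist_force: [-0.8, 1.0, -3.6]
gripper_width: 7.4
```

```bash
python3 - <<'E'
from h import *
o=r.observe(); p=o['tool_pos'];print(o['t'],p,o['eef_rot'],o['wrist_force'],o['moment'])
S=grab('scene','s41');D=grab('side','d41')
zr=p[2]-59.9+96; print(zr)
print('crock',[rim(d,(568,-216),85,zr) for d in (S,D)])
E
```

```text
54.8167 [ 489.58162574 -208.16224861   70.02110971] [-9.00562758e+01  2.53759610e-01 -1.10080429e-02] [-0.82441012  0.96950559 -3.62491407] [0.13649279 0.24791322 0.04304029]
106.12110970774802
crock [(array([ 568.4, -216. ]), np.float64(0.6), 86), (array([ 567.8, -215.5]), np.float64(1.15), 45)]
```

Emit:
arm_command(commands=[{"tx":0,"ty":0,"tz":-0.003,"wx":0,"wy":0,"wz":0},{"tx":0,"ty":0,"tz":0,"wx":0,"wy":0,"wz":0},{"tx":0,"ty":0,"tz":0,"wx":0,"wy":0,"wz":0}])

```text
t: 55.17
tool_pos: [489.8, -208.4, 68.9]
eef_rot: [-90.1, 0.2, -0.0]
wrist_force: [-2.5, 1.6, 1.6]
gripper_width: 7.3
```

Emit:
arm_command(commands=[{"tx":0,"ty":0,"tz":0,"wx":0,"wy":0,"wz":0},{"tx":0,"ty":0,"tz":0,"wx":0,"wy":0,"wz":0},{"tx":0,"ty":0,"tz":0,"wx":0,"wy":0,"wz":0},{"tx":0,"ty":0,"tz":0,"wx":0,"wy":0,"wz":0},{"tx":0,"ty":0,"tz":0,"wx":0,"wy":0,"wz":0}], claw=-0.2)

```text
t: 55.58
tool_pos: [489.5, -208.0, 68.3]
eef_rot: [-90.0, 0.3, -0.0]
wrist_force: [0.5, 0.5, 0.1]
gripper_width: 51.0
```

```bash
python3 - <<'E'
from h import *
o=r.observe(); p=o['tool_pos'];print(o['t'],p,o['eef_rot'],o['wrist_force'],o['gripper_width'])
S=grab('scene','s42');D=grab('side','d42');W=grab('wrist','w42')
print('crock',[rim(d,(568,-216),85,105) for d in (S,D)])
E
```

```text
55.5833 [ 489.47016397 -208.04964384   68.3456672 ] [-9.00464087e+01  2.68643896e-01 -6.64112532e-03] [0.47922365 0.50902432 0.05056919] 51.00519664319809
crock [(array([ 568.1, -216.4]), np.float64(0.63), 87), (array([ 567.7, -217.6]), np.float64(0.81), 34)]
```

Emit:
arm_command(commands=[{"tx":0,"ty":0,"tz":0.03,"wx":0,"wy":0,"wz":0},{"tx":0,"ty":0,"tz":0.05,"wx":0,"wy":0,"wz":0},{"tx":0,"ty":0,"tz":0.07,"wx":0,"wy":0,"wz":0},{"tx":0,"ty":0,"tz":0.07,"wx":0,"wy":0,"wz":0.1},{"tx":-0.02,"ty":-0.04,"tz":0.06,"wx":0,"wy":0,"wz":0.2},{"tx":-0.03,"ty":-0.06,"tz":0,"wx":0,"wy":0,"wz":0.22},{"tx":-0.03,"ty":-0.06,"tz":0,"wx":0,"wy":0,"wz":0.22},{"tx":-0.02,"ty":-0.05,"tz":0,"wx":0,"wy":0,"wz":0.22},{"tx":0,"ty":-0.014,"tz":0,"wx":0,"wy":0,"wz":0.21},{"tx":0,"ty":0,"tz":0,"wx":0,"wy":0,"wz":0}])

```text
t: 56.57
tool_pos: [438.5, -322.0, 208.3]
eef_rot: [-90.1, 0.3, 33.6]
wrist_force: [0.3, 0.4, -0.1]
gripper_width: 51.2
```

Emit:
arm_command(commands=[{"tx":0,"ty":0,"tz":0,"wx":0,"wy":0,"wz":0},{"tx":0,"ty":0,"tz":0,"wx":0,"wy":0,"wz":0},{"tx":0,"ty":0,"tz":0,"wx":0,"wy":0,"wz":0}])

```text
t: 56.82
tool_pos: [439.7, -319.1, 208.2]
eef_rot: [-90.0, 0.3, 33.4]
wrist_force: [0.1, 0.2, -0.1]
gripper_width: 51.4
```

```bash
python3 - <<'E'
from h import *
o=r.observe(); p=o['tool_pos'];print(o['t'],p,o['eef_rot'],o['wrist_force'],o['gripper_width'])
S=grab('scene','s43');D=grab('side','d43');W=grab('wrist','w43')
print('crock',[rim(d,(568,-216),85,105) for d in (S,D)])
print('lid',[rim(d,(440,-320),42,62,3,10,40) for d in (W,S,D)])
E
```

```text
56.8167 [ 439.74779953 -319.05337543  208.17751572] [-90.02249787   0.27220857  33.43171569] [ 0.11467901  0.17880108 -0.14208447] 51.37643579567786
crock [(array([ 568.2, -216.6]), np.float64(0.62), 110), (array([ 568.1, -216.4]), np.float64(0.66), 56)]
lid [(array([ 437.3, -317.7]), np.float64(0.65), 120), (array([ 439.4, -316.2]), np.float64(1.58), 103), (array([ 437.6, -317.2]), np.float64(0.93), 94)]
```

Emit:
arm_command(commands=[{"tx":-0.002,"ty":0.002,"tz":-0.05,"wx":0,"wy":0,"wz":0},{"tx":0,"ty":0,"tz":-0.06,"wx":0,"wy":0,"wz":0},{"tx":0,"ty":0,"tz":-0.06,"wx":0,"wy":0,"wz":0},{"tx":0,"ty":0,"tz":-0.06,"wx":0,"wy":0,"wz":0},{"tx":0,"ty":0,"tz":-0.04,"wx":0,"wy":0,"wz":0},{"tx":0,"ty":0,"tz":-0.01,"wx":0,"wy":0,"wz":0},{"tx":0,"ty":0,"tz":0,"wx":0,"wy":0,"wz":0},{"tx":0,"ty":0,"tz":0,"wx":0,"wy":0,"wz":0}])

```text
t: 57.63
tool_pos: [439.0, -319.2, 69.3]
eef_rot: [-90.1, 0.3, 33.5]
wrist_force: [-0.8, 0.3, 1.2]
gripper_width: 51.0
```

Emit:
arm_command(commands=[{"tx":0,"ty":0,"tz":0,"wx":0,"wy":0,"wz":0},{"tx":0,"ty":0,"tz":0,"wx":0,"wy":0,"wz":0},{"tx":0,"ty":0,"tz":0,"wx":0,"wy":0,"wz":0},{"tx":0,"ty":0,"tz":0,"wx":0,"wy":0,"wz":0},{"tx":0,"ty":0,"tz":0,"wx":0,"wy":0,"wz":0},{"tx":0,"ty":0,"tz":0,"wx":0,"wy":0,"wz":0},{"tx":0,"ty":0,"tz":0,"wx":0,"wy":0,"wz":0}], claw=1)

```text
t: 58.22
tool_pos: [439.4, -320.1, 70.5]
eef_rot: [-90.2, 0.2, 33.5]
wrist_force: [-1.0, 0.5, 7.5]
gripper_width: 22.5
```

Emit:
arm_command(commands=[{"tx":0,"ty":0,"tz":0.03,"wx":0,"wy":0,"wz":0},{"tx":0,"ty":0,"tz":0.06,"wx":0,"wy":0,"wz":0},{"tx":0,"ty":0,"tz":0.07,"wx":0,"wy":0,"wz":0},{"tx":0,"ty":0,"tz":0.06,"wx":0,"wy":0,"wz":0},{"tx":0,"ty":0.02,"tz":0.03,"wx":0,"wy":0,"wz":0},{"tx":0,"ty":0.05,"tz":0,"wx":0,"wy":0,"wz":0},{"tx":0,"ty":0.07,"tz":0,"wx":0,"wy":0,"wz":0},{"tx":0,"ty":0.07,"tz":0,"wx":0,"wy":0,"wz":0},{"tx":0.01,"ty":0.07,"tz":0,"wx":0,"wy":0,"wz":0},{"tx":0.015,"ty":0.07,"tz":0,"wx":0,"wy":0,"wz":0}])

```text
t: 59.05
tool_pos: [450.3, -142.7, 193.6]
eef_rot: [-90.1, 0.3, 33.4]
wrist_force: [1.3, -0.6, -3.0]
gripper_width: 22.5
```

Emit:
arm_command(commands=[{"tx":0.015,"ty":0.07,"tz":0,"wx":0,"wy":0,"wz":0},{"tx":0.015,"ty":0.07,"tz":0,"wx":0,"wy":0,"wz":0},{"tx":0.015,"ty":0.07,"tz":0,"wx":0,"wy":0,"wz":0},{"tx":0.015,"ty":0.07,"tz":0,"wx":0,"wy":0,"wz":0},{"tx":0.015,"ty":0.07,"tz":0,"wx":0,"wy":0,"wz":0},{"tx":0.015,"ty":0.07,"tz":0,"wx":0,"wy":0,"wz":0},{"tx":0.015,"ty":0.07,"tz":0,"wx":0,"wy":0,"wz":0},{"tx":0.015,"ty":0.07,"tz":0,"wx":0,"wy":0,"wz":0},{"tx":0.015,"ty":0.07,"tz":0,"wx":0,"wy":0,"wz":0},{"tx":0.015,"ty":0.06,"tz":0,"wx":0,"wy":0,"wz":0}])

```text
t: 59.88
tool_pos: [525.7, 203.5, 193.5]
eef_rot: [-90.0, 0.3, 33.5]
wrist_force: [0.8, -0.1, -2.6]
gripper_width: 22.6
```

```bash
python3 -c "
from cell import r
o=r.observe();print(o['t'],o['tool_pos'],o['wrist_force'])"
```

```text
59.8833 [525.70091656 203.46083639 193.54834329] [ 0.8018736  -0.10467824 -2.5907662 ]
```

Emit:
arm_command(commands=[{"tx":0.01,"ty":0.05,"tz":0,"wx":0,"wy":0,"wz":0},{"tx":0.01,"ty":0.05,"tz":0,"wx":0,"wy":0,"wz":0},{"tx":0.004,"ty":0.03,"tz":-0.02,"wx":0,"wy":0,"wz":0},{"tx":0,"ty":0.008,"tz":-0.05,"wx":0,"wy":0,"wz":0},{"tx":0,"ty":0,"tz":-0.06,"wx":0,"wy":0,"wz":0},{"tx":0,"ty":0,"tz":-0.04,"wx":0,"wy":0,"wz":0},{"tx":0,"ty":0,"tz":-0.02,"wx":0,"wy":0,"wz":0},{"tx":0,"ty":0,"tz":0,"wx":0,"wy":0,"wz":0},{"tx":0,"ty":0,"tz":0,"wx":0,"wy":0,"wz":0}])

```text
t: 60.63
tool_pos: [537.8, 269.9, 98.6]
eef_rot: [-90.0, 0.3, 33.5]
wrist_force: [0.5, -0.4, -1.7]
gripper_width: 22.9
```

```bash
python3 - <<'E'
from h import *
o=r.observe(); p=o['tool_pos'];print(o['t'],p,o['eef_rot'],o['wrist_force'])
S=grab('scene','s44');D=grab('side','d44');W=grab('wrist','w44')
zl=p[2]-70.0+62; print(zl)
print('lid',[rim(d,p[:2],42,zl,3,10,40) for d in (W,S,D)])
cv2.imwrite('pics/k44.png',np.hstack([cv2.resize(S['image'][230:380,400:550],(400,400),interpolation=cv2.INTER_CUBIC),cv2.resize(D['image'][310:460,210:360],(400,400),interpolation=cv2.INTER_CUBIC)]))
E
```

```text
60.6333 [537.84718315 269.85249926  98.64938645] [-90.03671925   0.3051865   33.49580339] [ 0.54505236 -0.38701813 -1.68841   ]
90.6493864506247
lid [(array([538. , 271.1]), np.float64(1.04), 98), (array([536.7, 272.9]), np.float64(0.99), 47), (array([538.7, 265.2]), np.float64(1.22), 34)]
```

```bash
python3 - <<'E'
from h import *
W=grab('wrist'); c=(539,274)
P=outer(W,c,15,110,cork,red); print(len(P),circ(P),circ(P,109))
v=np.array(c)-W['o'][:2]; v/=np.linalg.norm(v); k=(P-c)@v>0; print(k.sum(),circ(P[k],109.5) if k.sum()>8 else '')
# recess inner edge (dark line) r=96 at z=15, from left/top/right pixels
pts=[(325,94),(186,230),(467,230),(215,150),(437,150),(255,108),(395,108)]
print(circ(cast(W,pts,15),96),circ(cast(W,pts,15)))
E
```

```text
144 (array([539.16716155, 275.19687242, 108.2021304 ]), np.float64(0.27593677132378314)) (array([539.47561481, 274.81059946]), np.float64(0.7113844953521065))
54 (array([538.15519102, 276.71594006]), np.float64(0.6359362796110917))
(array([540.37418855, 273.89113848]), np.float64(1.6367988687747064)) (array([539.16860918, 276.01472222,  93.91306066]), np.float64(1.1351869592833677))
```

Emit:
arm_command(commands=[{"tx":0.002,"ty":0.004,"tz":0,"wx":0,"wy":0,"wz":0},{"tx":0,"ty":0.003,"tz":-0.015,"wx":0,"wy":0,"wz":0},{"tx":0,"ty":0,"tz":-0.015,"wx":0,"wy":0,"wz":0},{"tx":0,"ty":0,"tz":-0.01,"wx":0,"wy":0,"wz":0},{"tx":0,"ty":0,"tz":0,"wx":0,"wy":0,"wz":0},{"tx":0,"ty":0,"tz":0,"wx":0,"wy":0,"wz":0},{"tx":0,"ty":0,"tz":0,"wx":0,"wy":0,"wz":0}])

```text
t: 61.42
tool_pos: [538.5, 273.3, 77.6]
eef_rot: [-90.0, 0.3, 33.5]
wrist_force: [0.7, -0.5, -3.1]
gripper_width: 22.5
```

Emit:
arm_command(commands=[{"tx":0,"ty":0,"tz":-0.003,"wx":0,"wy":0,"wz":0},{"tx":0,"ty":0,"tz":0,"wx":0,"wy":0,"wz":0},{"tx":0,"ty":0,"tz":0,"wx":0,"wy":0,"wz":0}])

```text
t: 61.67
tool_pos: [538.8, 273.4, 76.7]
eef_rot: [-90.0, 0.3, 33.5]
wrist_force: [-0.3, 0.3, -2.5]
gripper_width: 22.5
```

Emit:
arm_command(commands=[{"tx":0,"ty":0,"tz":-0.003,"wx":0,"wy":0,"wz":0},{"tx":0,"ty":0,"tz":0,"wx":0,"wy":0,"wz":0},{"tx":0,"ty":0,"tz":0,"wx":0,"wy":0,"wz":0}])

```text
t: 61.92
tool_pos: [539.0, 273.5, 76.6]
eef_rot: [-90.0, 0.3, 33.5]
wrist_force: [-5.5, -1.6, 7.8]
gripper_width: 22.2
```

Emit:
arm_command(commands=[{"tx":0,"ty":0,"tz":0,"wx":0,"wy":0,"wz":0},{"tx":0,"ty":0,"tz":0,"wx":0,"wy":0,"wz":0},{"tx":0,"ty":0,"tz":0,"wx":0,"wy":0,"wz":0},{"tx":0,"ty":0,"tz":0,"wx":0,"wy":0,"wz":0},{"tx":0,"ty":0,"tz":0.04,"wx":0,"wy":0,"wz":0},{"tx":0,"ty":0,"tz":0.07,"wx":0,"wy":0,"wz":0},{"tx":0,"ty":0,"tz":0.08,"wx":0,"wy":0,"wz":0},{"tx":0,"ty":0,"tz":0.08,"wx":0,"wy":0,"wz":0},{"tx":0,"ty":0,"tz":0.08,"wx":0,"wy":0,"wz":0},{"tx":0,"ty":0,"tz":0,"wx":0,"wy":0,"wz":0}], claw=-0.2)

```text
t: 62.75
tool_pos: [542.7, 275.0, 261.2]
eef_rot: [-90.2, -0.6, 33.5]
wrist_force: [0.7, 1.0, 1.6]
gripper_width: 51.2
```

Emit:
arm_command(commands=[{"tx":-0.03,"ty":-0.05,"tz":0.03,"wx":0,"wy":0,"wz":0},{"tx":-0.03,"ty":-0.06,"tz":0.03,"wx":0,"wy":0,"wz":0},{"tx":-0.03,"ty":-0.06,"tz":0,"wx":0,"wy":0,"wz":0},{"tx":-0.03,"ty":-0.06,"tz":0,"wx":0,"wy":0,"wz":0},{"tx":0,"ty":0,"tz":0,"wx":0,"wy":0,"wz":0},{"tx":0,"ty":0,"tz":0,"wx":0,"wy":0,"wz":0},{"tx":0,"ty":0,"tz":0,"wx":0,"wy":0,"wz":0}])

```text
t: 63.33
tool_pos: [479.1, 158.6, 280.4]
eef_rot: [-90.0, 0.2, 33.5]
wrist_force: [0.2, 0.1, -0.5]
gripper_width: 51.3
```

```bash
python3 - <<'E'
from h import *
o=r.observe(); p=o['tool_pos'];print(o['t'],p,o['eef_rot'],o['wrist_force'],o['gripper_width'])
S=grab('scene','s45');D=grab('side','d45');W=grab('wrist','w45')
print('lid',[rim(d,(539,275),42,68,3,10,40) for d in (W,S,D)])
print('crock',[rim(d,(568,-216),85,105) for d in (S,D)])
P=outer(W,(539,275),15,110,cork,red); print(len(P),circ(P))
E
```

```text
63.3333 [479.10744664 158.58457502 280.37482301] [-90.04091059   0.23230062  33.46943895] [ 0.24821509  0.1294616  -0.51153335] 51.31684332374798
lid [(array([536.5, 275.6]), np.float64(0.8), 120), (array([536.7, 275.7]), np.float64(0.82), 120), (array([536.3, 275.3]), np.float64(0.75), 105)]
crock [(array([ 568.2, -216.6]), np.float64(0.62), 119), (array([ 570.1, -223.7]), np.float64(2.62), 50)]
164 (array([538.87993879, 274.76911932, 108.80807368]), np.float64(0.3707931428804372))
```

```bash
python3 - <<'E'
from cell import r
import cv2
o=r.observe();print(o['t'],o['tool_pos'],o['wrist_force'])
cv2.imwrite('pics/final_scene.png',r.get_image('scene')['image'])
cv2.imwrite('pics/final_side.png',r.get_image('side')['image'])
E
```

```text
63.4833 [479.15320836 159.23368104 280.09015262] [-0.45958118 -0.74390073 -1.3798303 ]
```

View pics/final_scene.png

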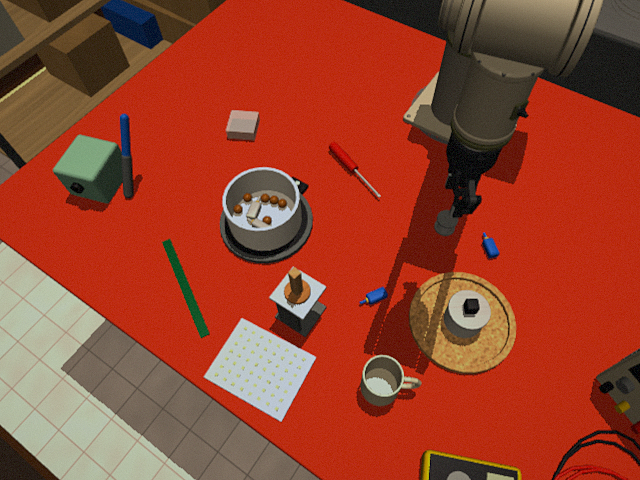

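View pics/final_side.png

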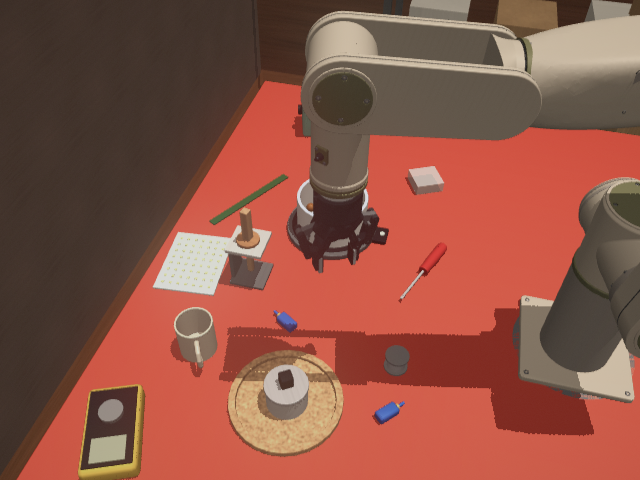

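The scene picture shows the crock on the plate at about (262,205) with the beads and motors inside. The rod is upright at (297,285), the tin is on the mat at (467,313), and the mug (383,382) and parts box (243,125) are where they started. The side view agrees.

```bash
python3 -c "from cell import r; print(r.sign_off())"
```

```text
the job is handed in; nothing more can be done
None
```

The job was handed in at about 63.5 s, with every step done in the order asked.

**What I did:**
- I laid the two grey motors, the only ones present, in the crock.
- I stirred about two turns anticlockwise, with the crock on the mat, starting and ending on the side nearest the base. I then hung the rod back upright.
- I swapped the vessels by parking the tin on the counter, carrying the crock to the plate and setting the tin on the mat.

**Last checks:**
- **Crock:** it is within about 0.5 mm of the plate's centre. All eight beads and both motors were counted inside by the wrist camera after the carry.
- **Tin:** it is upright, about 2.5 mm off the mat's centre.
- **Rest:** the rod stands upright in its stand. The mug and parts box are at their first pixels, and the robot touches nothing.

**What was not clean:**
- **Jams in the stir:** the rod jammed on motors and beads a few times, with up to about 30 N at the wrist. I made short back-offs, so the path was not one unbroken sweep. The net turn came to about 727–740°, and it began and ended about 26° and 39–47° off the line towards the base.
- **Disagreeing reading:** a late side-view reading of the crock, partly hidden by the arm, gave (570, -224) against the scene camera's (568.2, -216.6). I trusted the scene camera.

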